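# Click the hex drivers onto the sprung tool rail in size order

## Task

Put the three loose hex drivers back on the sloping sprung tool rail in size order, thinnest on the left and thickest on the right, each in the clips of its own colour mark, with all blades pointing up the slope. Press each handle square into its two pairs of clips, its middle midway between the bars, until it clicks and lies fully home on both bars; the rail gives way on its springs before the clips snap, so push on past first contact, but stop well short of the end of its travel. Leave the two bottles where they are.

Things in the scene. Friction and masses are not known exactly. Their poses are not given: they have to be found in the camera images.
- driver_small: small hex driver, loose on the bench: smooth round yellow handle 16 mm in diameter, 108 mm long, then a black hexagonal collar 8 mm long, as wide over its flats, then a steel blade 5 mm thick and 20 mm long; under 0.15 kg. Origin: on the axis, middle of the handle (8 mm above the bench when lying). x axis: along the driver to the blade's tip, which points away from the robot at the start
- tip_small (a point): tip of the steel blade of the small driver, 82 mm from the driver's origin along its x axis
- driver_medium: medium hex driver, loose on the bench: smooth round green handle 21 mm in diameter, 114 mm long, then a black hexagonal collar 8 mm long, as wide over its flats, then a steel blade 7 mm thick and 36 mm long; under 0.15 kg. Origin: on the axis, middle of the handle (10.5 mm above the bench when lying). x axis: along the driver to the blade's tip, which points away from the robot at the start
- tip_medium (a point): tip of the steel blade of the medium driver, 101 mm from the driver's origin along its x axis
- driver_large: large hex driver, loose on the bench: smooth round blue handle 26 mm in diameter, 120 mm long, then a black hexagonal collar 8 mm long, as wide over its flats, then a steel blade 9 mm thick and 54 mm long; under 0.15 kg. Origin: on the axis, middle of the handle (13 mm above the bench when lying). x axis: along the driver to the blade's tip, which points away from the robot at the start
- tip_large (a point): tip of the steel blade of the large driver, 122 mm from the driver's origin along its x axis
- station_small (a point): where the small driver's origin lies once it is clicked home: the left (+y) place of the rail, with a yellow plate on the front of the lower bar. Axes: x up the slope, y left along the bars, z square out of the sloping face. Rides on the bed. The bars' top face is 8 mm below it. The handle meets the jaws' lips with its axis about 11 mm (z) above this point
- station_medium (a point): where the medium driver's origin lies once it is clicked home: the middle place of the rail, with a green plate on the front of the lower bar. Axes: x up the slope, y left along the bars, z square out of the sloping face. Rides on the bed. The bars' top face is 10.5 mm below it. The handle meets the jaws' lips with its axis about 14 mm (z) above this point
- station_large (a point): where the large driver's origin lies once it is clicked home: the right (-y) place of the rail, with a blue plate on the front of the lower bar. Axes: x up the slope, y left along the bars, z square out of the sloping face. Rides on the bed. The bars' top face is 13 mm below it. The handle meets the jaws' lips with its axis about 16 mm (z) above this point
- rail: heavy grey stand fixed to the bench, 165 x 256 mm, carrying a sprung bed that slopes 25 degrees from level, rising away from the robot (top face 125 mm above the bench in the middle): two aluminium bars 240 mm long, 72 mm apart. Three places, 75 mm apart, each with a pair of sprung steel jaws 10 mm wide on either bar; 62 mm are clear between the pairs. Origin: under the bed's middle, z up
- rail_bed (a joint): how far (m) the sprung bed is pushed in along its -z: 0 at rest, stop at 0.045. It sinks from about 3 N on, at 0.45 N per mm. A driver snaps through its jaws at about 9 to 14 N, the bed then being 15 to 25 mm in: one only brought to the resting station pose has not clicked. With 16 N, or the bed 28 to 36 mm in, all have clicked. Let the bed come back up before letting go
- red_cap_bottle: bystander: white bottle with red cap and green bands, 56 mm wide, 105 mm high, standing behind the work; origin at the centre of its underside
- white_bottle: bystander: white bottle with white cap, 42 mm wide, 75 mm high, standing behind the drivers; origin at the centre of its underside
Mind the look-alikes: they are no part of the job. What is meant by the driver_medium is not red, and is the larger of those in its own colour.

How it is judged:
At the end, for the whole second after the job is handed in: Each driver lies in the clips of its own size: handle middle within 12 mm of its station along the driver, 4 mm sideways and 3.5 mm in depth, parallel to the clips within 0.09 rad, blade up the slope, at rest; the rail's sprung bed is back up (pushed in less than 4 mm) (x of driver_small in the frame of station_small between -0.012 and 0.012 m and y of driver_small in the frame of station_small between -0.004 and 0.004 m and z of driver_small in the frame of station_small between -0.0035 and 0.0035 m and angle between the x axis of driver_small and the x axis of station_small, either way round below 0.09 rad and x of tip_small in the frame of station_small above 0.03 m and linear speed of each of driver_small, driver_medium, driver_large below 0.02 m/s and x of driver_medium in the frame of station_medium between -0.012 and 0.012 m and y of driver_medium in the frame of station_medium between -0.004 and 0.004 m and z of driver_medium in the frame of station_medium between -0.0035 and 0.0035 m and angle between the x axis of driver_medium and the x axis of station_medium, either way round below 0.09 rad and x of tip_medium in the frame of station_medium above 0.03 m and x of driver_large in the frame of station_large between -0.012 and 0.012 m and y of driver_large in the frame of station_large between -0.004 and 0.004 m and z of driver_large in the frame of station_large between -0.0035 and 0.0035 m and angle between the x axis of driver_large and the x axis of station_large, either way round below 0.09 rad and x of tip_large in the frame of station_large above 0.03 m and value of joint rail_bed below 0.004 m); the robot touches nothing.
It fails at once if the rail is leaned on: its sprung bed is pushed in more than 41 mm, nearly onto its stop (about 21 N) (value of joint rail_bed above 0.041 m).
It fails at once if the red-capped bottle is knocked over or moved more than 25 mm (distance of red_cap_bottle from where it was at the start of the episode above 0.025 m or angle between red_cap_bottle's own z axis and vertical above 0.5 rad).
It fails at once if the white-capped bottle is knocked over or moved more than 25 mm (distance of white_bottle from where it was at the start of the episode above 0.025 m or angle between white_bottle's own z axis and vertical above 0.5 rad).
It also fails if it takes over 72 s, if anything falls off the work surface, if the arm or the gripper's body presses on something with over 40 N, if the wrist force passes 120 N, or if a joint passes its speed limit or range.

## Robot

A 6-joint arm with a two-finger parallel gripper is mounted at the origin on a cart in front of the work surface, level with it; the furniture and walls round the work are solid. World frame = base frame: x ahead of the robot, y to its left, z up, the work surface at z = 0. Lengths are in m, angles in rad, forces in N, time in s.
With the tool pointing down it reaches from about 0.275 to 0.725 m from the base axis. Payload 5.6 kg.
Tool frame: the origin (TCP) lies midway between the tips of the shut fingers; the grasp point (between the pads) lies 19 mm behind it; z points along the fingers, y is the line along which they close (so a half turn about z gives the same grasp; the last joint's range is limited). The gripper opens to 85 mm and grips with 20 to 120 N. Pads are 22 mm wide; open, the fingers measure 114 mm over their backs; the gripper's body (76 mm by 85 mm) begins 54 mm behind the grasp point. The pads swing forward as they close: fully open they stand 13 mm farther back than shut.
Start: joints at [0.285, 0.255, 0.108, 0, -1.424, -0.285], TCP at [0.55, 0, 0.196] pointing down, gripper open.
Joint ranges: [-2.95, 2.95], [-1.21, 1.97], [-1.09, 1.5], [-2.87, 1.71], [-2.94, -0.07], [-3.05, 3.05]. Speed limits (rad/s): [2.57, 2.57, 3.14, 3.14, 3.14, 3.14].

## Interface

Orientations are given as a rotation vector (axis times angle).
In Python, from cell import get_state, imaging, order gives the robot as it stands.
- The arm moves only by the tool apply_moves, never from a script. Its argument "steps" is a list of rows, each an object with "rotation": the turn, a rotation vector about the tool's x, y, z in degrees, a list of three; "xyz": the shift along the tool's x, y, z in m, a list of three; "jaw": the finger opening in m, from 0 to 0.0854. A call has 1 to 10 rows; each row shifts and turns the commanded pose from where the row before left it, along the tool's axes as they then stand; what a row does not reach is not made up. A row lasts 1/12 s, in which the tool goes at most 41.7 mm and 7.16 degrees, less where a joint would pass 70% of its speed; a pose out of reach is approached as far as the arm can. A call with a gripper value outside its range is refused whole. The fingers move at their own pace and stop on an object; the grip force is fixed at half the most. Time passes only in rows, so rows that do not move let the fingers close. It gives the time, the measured TCP pose, the force, the opening and the grip force at its end, in the units of the state.
- get_state(): the state, without advancing time (a new reading comes with each control period).
- imaging.capture(name): name is "scene" or "side" or "wrist"; returns the picture (400x640x3 uint8, red, green, blue); there is no depth.
- imaging.get_calibration(name): a dict with "vfov" (degrees; the focal length in pixels is half the picture's height over the tangent of half this angle, whatever the lens; pixels are square), "cx", "cy" (the principal point, pixels), "R" (3x3) and "t" (3): a world point X has camera coordinates R X + t. Camera axes: x right, y down, z forward; pixel columns grow to the right and rows downward; lengths in m; the calibration is good to about 2 mm. The wrist camera is an equidistant fisheye: a pixel r from the principal point sees the ray r / f radians off the axis. A picture is of the moment at which its call begins: read the wrist's pose just before it. get_calibration takes no time and is no camera call; for the wrist camera it gives the pose at the moment of the call.
- order.sign_off(): hands the job in; it is judged then, once.
The state is a dict: "clock": time; "joints": joint angles; "joint_velocities": joint speeds; "effort": joint torques, N m; "ee_pos": TCP position; "tcp_rot": TCP orientation; "force": force on the tool from outside, world axes, zero at the start; "ft_torque": the same for the moment, N m; "opening": finger opening in m; "finger_force": force on a finger pad.
Only numpy, scipy, OpenCV 4.12 (cv2) and the standard library are available. Lean on these libraries where they do the work, as an engineer would, in place of code of your own. Each camera call takes 0.05 s, during which the arm holds its last target. There are 200 camera calls.

## Working session

There is one attempt and no reset: what is moved stays moved. The work goes in short steps, Python scripts to look and compute and a tool call to move; the robot and the scene stay as the last step left them, time stands still between calls to the robot, and variables do not carry over. Pictures are saved under pics/ and viewed, at most 10 in all, crops included, and the job is handed in when it is done.

Besides the shell and the picture viewer there is one more tool, called after ">>>" as name(argument=value, ...), one argument or row to a line, values as JSON. apply_moves: Moves the arm, as the interface text tells. Its arguments: {"type":"object","properties":{"steps":{"type":"array","items":{"type":"object","properties":{"rotation":{"type":"array","items":{"type":"number"}},"xyz":{"type":"array","items":{"type":"number"}},"jaw":{"type":"number"}}}}},"required":["steps"]}

```bash
ls; mkdir -p pics; python3 - <<'E'
from cell import get_state, imaging, order
import cv2,numpy as np
print(get_state())
for n in ("scene","side"):
    c=imaging.get_calibration(n); print(n,c)
    cv2.imwrite(f"pics/{n}0.png",imaging.capture(n)[:,:,::-1])
c=imaging.get_calibration("wrist"); print(c)
cv2.imwrite("pics/wrist0.png",imaging.capture("wrist")[:,:,::-1])
a=[cv2.imread(f"pics/{n}0.png") for n in("scene","side")]
cv2.imwrite("pics/both.png",np.vstack([cv2.resize(a[0],(480,300)),cv2.resize(a[1],(480,300))]))
E
```

```text
pics
{'clock': 0.0, 'joints': array([ 2.84624360e-01,  2.55744047e-01,  1.07006857e-01, -4.80894378e-04,
       -1.42390058e+00, -2.84603653e-01]), 'joint_velocities': array([-7.18145333e-05,  3.83033496e-04,  6.59996253e-05,  3.58614292e-04,
        8.83371474e-04, -1.02477690e-03]), 'effort': array([-4.48901856e-04, -3.86631560e+01,  2.37934113e+01,  5.36471218e+00,
       -6.25866101e-03, -4.57470776e-06]), 'ee_pos': array([5.49435608e-01, 7.19443329e-05, 1.94797396e-01]), 'tcp_rot': array([ 2.22040463e+00, -2.22051592e+00, -2.04324345e-03]), 'force': array([ 0.53594367,  0.36521934, -0.69358596]), 'ft_torque': array([-0.04315507, -0.00442422,  0.01085108]), 'finger_force': 0.0, 'opening': 0.08562020030015474}
scene {'vfov': 49.26769808831916, 'cx': 326.8350523626624, 'cy': 202.42616691857378, 'R': array([[ 0.80946772, -0.58687939,  0.01829171],
       [-0.37750656, -0.54404034, -0.74933897],
       [ 0.44972303,  0.59966047, -0.66193392]]), 't': array([-0.54891376,  0.23874949,  1.09755952])}
side {'vfov': 56.29100283027512, 'cx': 323.51330778488824, 'cy': 199.70552693267985, 'R': array([[ 0.87274306, -0.48817895, -0.0009265 ],
       [-0.29207271, -0.52063107, -0.80226979],
       [ 0.39116886,  0.700446  , -0.5969609 ]]), 't': array([-0.59165758,  0.17667311,  1.14637521])}
{'vfov': 65.70646984690485, 'cx': 317.4909432473618, 'cy': 200.99088287697865, 'R': array([[-9.99998594e-01,  6.33328667e-04,  1.55275567e-03],
       [ 1.06722896e-03,  9.54576166e-01,  2.97965105e-01],
       [-1.29351371e-03,  2.97966343e-01, -9.54575500e-01]]), 't': array([ 0.54910306, -0.0389943 ,  0.37904023])}
```

View pics/scene0.png

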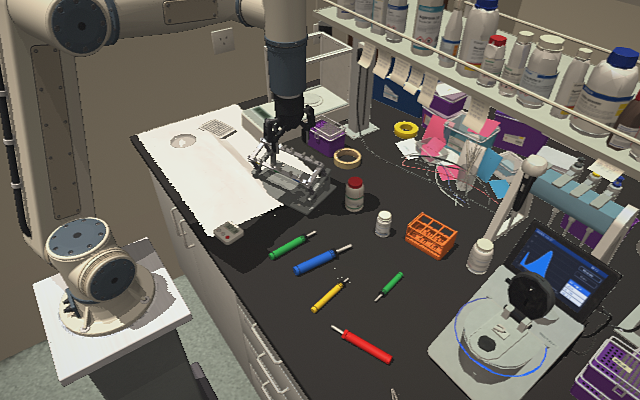

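View pics/side0.png

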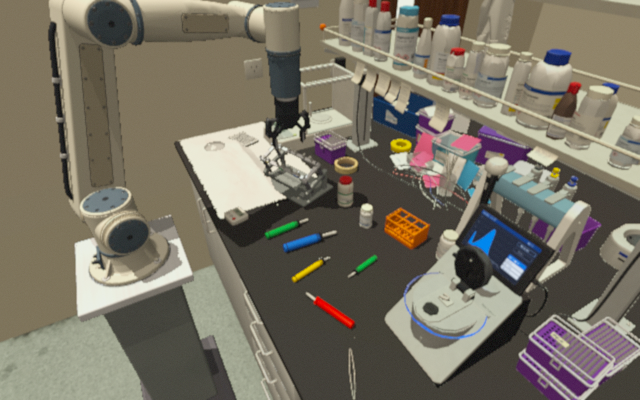

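View pics/wrist0.png

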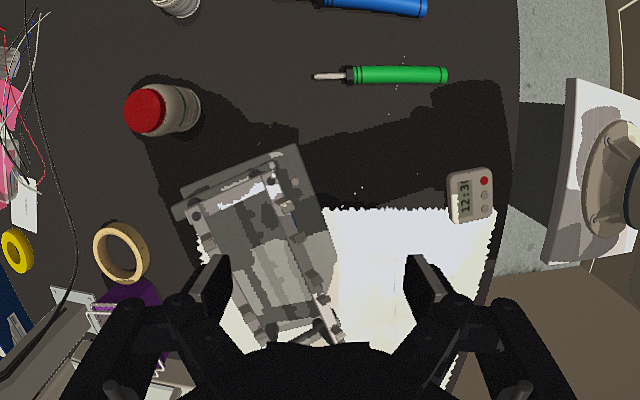

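The scene view shows these driver-like items:
- Green driver at (287,246), large. This is the medium.
- Green driver at (393,285), small. This is a look-alike.
- Red driver at (365,345). This is a look-alike.
- Blue driver at (317,262). This is the large.
- Yellow driver at (327,296). This is the small.

The side view has them at green (283,229), small green (365,266), red (332,310), blue (304,241) and yellow (309,269). In the wrist view, the big green driver is at (400,75) and the rail is at about (260,260), turned. The rail is under the gripper, so I'll move the arm toward the drivers and up for a better wrist view.

```bash
cat > h.py <<'E'
import numpy as np, cv2
from cell import get_state, imaging, order
from scipy.spatial.transform import Rotation as Ro
def foc(c): return 200/np.tan(np.radians(c["vfov"]/2))
def ray(c,uv,fish):
    d=(np.asarray(uv,float)-[c["cx"],c["cy"]])/foc(c)
    if fish:
        r=np.hypot(*d); v=np.r_[d*np.sinc(r/np.pi),np.cos(r)]
    else: v=np.r_[d,1]; v/=np.linalg.norm(v)
    R=np.array(c["R"]); return -R.T@c["t"], R.T@v
def proj(c,X,fish):
    v=np.array(c["R"])@X+c["t"]
    if fish:
        n=np.hypot(*v[:2]); d=v[:2]/n*np.arctan2(n,v[2])
    else: d=v[:2]/v[2]
    return d*foc(c)+[c["cx"],c["cy"]]
def plane(c,uv,fish,z):
    o,d=ray(c,uv,fish); return o+d*(z-o[2])/d[2]
def tri(rays):
    A=sum(np.eye(3)-np.outer(d,d) for o,d in rays); b=sum((np.eye(3)-np.outer(d,d))@o for o,d in rays)
    X=np.linalg.solve(A,b); return X,max(np.linalg.norm(np.cross(X-o,d)) for o,d in rays)
HSV=dict(small=((20,120,70),(34,255,255)),medium=((45,120,40),(80,255,255)),large=((100,120,50),(125,255,255)))
def blobs(im,k,amin=60):
    m=cv2.inRange(cv2.cvtColor(im,cv2.COLOR_RGB2HSV),*HSV[k])
    m=cv2.morphologyEx(m,cv2.MORPH_CLOSE,np.ones((3,3)))
    cs=cv2.findContours(m,cv2.RETR_EXTERNAL,cv2.CHAIN_APPROX_NONE)[0]
    return sorted([cv2.minAreaRect(c) for c in cs if cv2.contourArea(c)>amin],key=lambda r:-r[1][0]*r[1][1])
def ends(r):
    p=cv2.boxPoints(r); a,b=(0,1)if np.linalg.norm(p[0]-p[1])<np.linalg.norm(p[1]-p[2]) else(1,2)
    e=[(p[a]+p[b])/2,(p[(a+2)%4]+p[(b+2)%4])/2]; return e
E
python3 - <<'E'
from h import *
for n in("scene","side","wrist"):
    im=cv2.imread(f"pics/{n}0.png")[:,:,::-1].copy(); c=imaging.get_calibration(n)
    for k,z in(("small",.008),("medium",.0105),("large",.013)):
        for r in blobs(im,k)[:5]:
            e=ends(r); P=[plane(c,q,n=="wrist",z) for q in e]
            L=np.linalg.norm(P[0]-P[1])
            if L<.2: print(n,k,np.round(r[0]),P[0][:2].round(3),P[1][:2].round(3),round(L,3))
c=imaging.get_calibration("wrist")
for q in((187,203),(280,172),(340,330),(297,148),(175,210)): print(q,plane(c,q,True,.12).round(3))
E
```

```text
scene small [406. 130.] [1.2   0.114] [1.122 0.167] 0.094
scene small [327. 297.] [ 0.502 -0.307] [ 0.391 -0.332] 0.113
scene medium [287. 247.] [ 0.512 -0.117] [ 0.394 -0.123] 0.118
scene medium [392. 282.] [ 0.654 -0.372] [ 0.571 -0.392] 0.085
scene large [497. 357.] [ 0.594 -0.6  ] [ 0.727 -0.749] 0.199
scene large [536. 259.] [ 1.044 -0.532] [ 0.937 -0.573] 0.115
scene large [623.  58.] [2.596 0.084] [ 2.549 -0.065] 0.156
scene large [314. 262.] [ 0.548 -0.213] [ 0.42  -0.206] 0.129
side small [400. 145.] [1.207 0.129] [1.123 0.176] 0.096
side small [307. 270.] [ 0.503 -0.306] [ 0.389 -0.33 ] 0.116
side small [556. 172.] [ 1.611 -0.318] [ 1.527 -0.358] 0.093
side medium [281. 229.] [ 0.513 -0.113] [ 0.392 -0.122] 0.121
side medium [366. 263.] [ 0.653 -0.372] [ 0.569 -0.391] 0.086
side large [441. 330.] [ 0.59  -0.602] [ 0.69  -0.717] 0.152
side large [484. 237.] [ 1.066 -0.448] [ 0.943 -0.5  ] 0.134
side large [301. 242.] [ 0.547 -0.211] [ 0.419 -0.205] 0.128
wrist small [ 17. 250.] [1.177 0.098] [1.145 0.186] 0.094
wrist small [135. 245.] [0.837 0.066] [0.805 0.146] 0.086
wrist medium [400.  74.] [ 0.392 -0.124] [ 0.51  -0.116] 0.118
wrist large [376.   8.] [ 0.418 -0.205] [ 0.542 -0.195] 0.124
(187, 203) [0.668 0.005 0.12 ]
(280, 172) [ 0.581 -0.023  0.12 ]
(340, 330) [0.526 0.146 0.12 ]
(297, 148) [ 0.566 -0.043  0.12 ]
(175, 210) [0.682 0.011 0.12 ]
```

>>> apply_moves(
  steps=[
    {"xyz": [0.04,0.0,-0.0]},
    {"xyz": [0.04,0.0,-0.012]},
    {"xyz": [0.04,0.0,-0.012]},
    {"xyz": [0.04,0.005,-0.012]},
    {"xyz": [0.04,0.01,-0.012]},
    {"xyz": [0.0,0.01,-0.02]},
    {},
    {},
  ],
)

```text
schema error: expected keys rotation, xyz, jaw
```

>>> apply_moves(
  steps=[
    {"xyz": [0.03,0,0],"rotation": [0,0,0],"jaw": 0.085},
    {"xyz": [0.04,0,-0.012],"rotation": [0,0,0],"jaw": 0.085},
    {"xyz": [0.04,0,-0.012],"rotation": [0,0,0],"jaw": 0.085},
    {"xyz": [0.04,0.005,-0.012],"rotation": [0,0,0],"jaw": 0.085},
    {"xyz": [0.03,0.01,-0.012],"rotation": [0,0,0],"jaw": 0.085},
    {"xyz": [0,0,0],"rotation": [0,0,0],"jaw": 0.085},
    {"xyz": [0,0,0],"rotation": [0,0,0],"jaw": 0.085},
    {"xyz": [0,0,0],"rotation": [0,0,0],"jaw": 0.085},
  ],
)

```text
clock: 0.82
ee_pos: [0.5348, -0.1791, 0.2429]
tcp_rot: [2.221, -2.222, -0.002]
force: [0.3, 1.4, -0.8]
opening: 0.0847
finger_force: 0.0
```

```bash
python3 - <<'E'
from h import *
import pickle
s=get_state(); c=imaging.get_calibration("wrist"); im=imaging.capture("wrist"); print(s["clock"],s["ee_pos"],s["joint_velocities"].round(3))
pickle.dump(c,open("pics/w1.pkl","wb")); cv2.imwrite("pics/wrist1.png",im[:,:,::-1])
for k,z in(("small",.008),("medium",.0105),("large",.013)):
    for r in blobs(im,k)[:5]:
        e=ends(r); P=[plane(c,q,True,z) for q in e]; print(k,np.round(r[0]),P[0][:2].round(4),P[1][:2].round(4),np.linalg.norm(P[0]-P[1]).round(3))
E
```

```text
0.8167 [ 0.53481988 -0.17909778  0.24286402] [ 0.024  0.003 -0.009  0.002  0.001 -0.001]
small [385.  61.] [ 0.3904 -0.3327] [ 0.4977 -0.3084] 0.11
small [ 54. 310.] [1.1826 0.1032] [1.1378 0.1849] 0.093
medium [375. 206.] [ 0.3937 -0.1224] [ 0.5091 -0.1154] 0.116
medium [261.  18.] [ 0.5674 -0.3901] [ 0.6508 -0.3711] 0.086
large [ 33. 362.] [1.4711 0.2659] [1.4364 0.5913] 0.327
large [358. 142.] [ 0.5413 -0.2132] [ 0.4188 -0.2064] 0.123
```

View pics/wrist1.png

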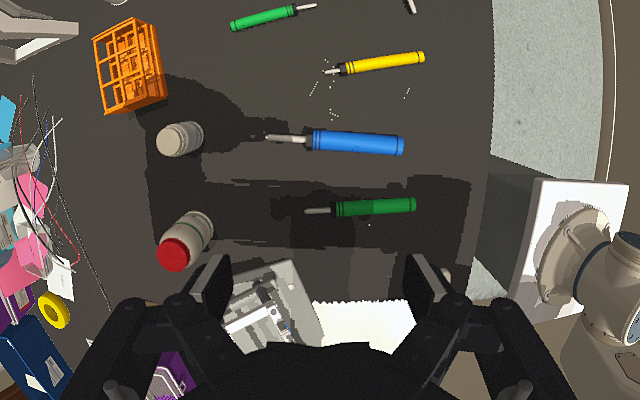

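The wrist view shows blue at (358,142), medium green at (375,206), yellow at (385,61) and the small green look-alike at (261,18). All blades point away from the robot (image left). The rail is hidden by the gripper, so I'll go to its +y side and take two views there.

>>> apply_moves(
  steps=[
    {"xyz": [-0.03,0,0],"rotation": [0,0,0],"jaw": 0.085},
    {"xyz": [-0.04,0,-0.01],"rotation": [0,0,0],"jaw": 0.085},
    {"xyz": [-0.04,0,-0.01],"rotation": [0,0,0],"jaw": 0.085},
    {"xyz": [-0.04,0,-0.01],"rotation": [0,0,0],"jaw": 0.085},
    {"xyz": [-0.04,0,0],"rotation": [0,0,0],"jaw": 0.085},
    {"xyz": [-0.04,0,0],"rotation": [0,0,0],"jaw": 0.085},
    {"xyz": [-0.04,0,0],"rotation": [0,0,0],"jaw": 0.085},
    {"xyz": [-0.02,0,0],"rotation": [0,0,0],"jaw": 0.085},
    {"xyz": [0,0,0],"rotation": [0,0,0],"jaw": 0.085},
    {"xyz": [0,0,0],"rotation": [0,0,0],"jaw": 0.085},
  ],
)

```text
clock: 1.7
ee_pos: [0.5343, 0.1129, 0.2726]
tcp_rot: [2.225, -2.215, -0.001]
force: [0.1, -0.7, 0.3]
opening: 0.0852
finger_force: 0.0
```

```bash
cat > snap.py <<'E'
import sys,pickle
from h import *
n=sys.argv[1]
s=get_state(); c=imaging.get_calibration("wrist"); im=imaging.capture("wrist"); print(s["clock"],s["ee_pos"],abs(s["joint_velocities"]).max().round(3))
pickle.dump(c,open(f"pics/{n}.pkl","wb")); cv2.imwrite(f"pics/{n}.png",im[:,:,::-1])
E
python3 snap.py w2
```

```text
1.7 [0.5343279 0.1129363 0.2726345] 0.046
```

>>> apply_moves(
  steps=[
    {"xyz": [0.0,0.03,0],"rotation": [0,0,0],"jaw": 0.085},
    {"xyz": [0.0,0.04,0],"rotation": [0,0,0],"jaw": 0.085},
    {"xyz": [0.0,0.04,0],"rotation": [0,0,0],"jaw": 0.085},
    {"xyz": [0.0,0.02,0],"rotation": [0,0,0],"jaw": 0.085},
    {"xyz": [0,0,0],"rotation": [0,0,0],"jaw": 0.085},
    {"xyz": [0,0,0],"rotation": [0,0,0],"jaw": 0.085},
  ],
)

```text
clock: 2.25
ee_pos: [0.4044, 0.1101, 0.2743]
tcp_rot: [-2.22, 2.219, -0.001]
force: [0.5, 0.1, 0.1]
opening: 0.0852
finger_force: 0.0
```

```bash
python3 snap.py w3; python3 - <<'E'
import cv2,numpy as np
a=cv2.imread("pics/w2.png");b=cv2.imread("pics/w3.png")
cv2.imwrite("pics/w23.png",np.vstack([cv2.resize(a[:310,:],(620,300)),cv2.resize(b[:310,:],(620,300))]))
E
```

```text
2.25 [0.40444723 0.11005953 0.27434168] 0.053
```

View pics/w23.png

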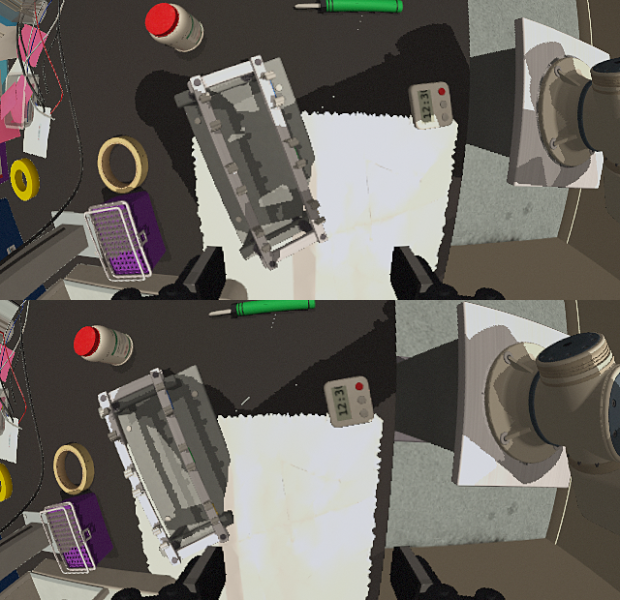

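Both views show the whole rail: corner posts at (195,85) and (258,62) at the top, and (263,258) and (318,238) at the bottom in the first view. I need a magnified crop to pick jaw points.

```bash
python3 - <<'E'
import cv2,numpy as np
a=cv2.imread("pics/w2.png")[50:290,185:350];b=cv2.imread("pics/w3.png")[55:295,90:255]
f=lambda i:cv2.convertScaleAbs(cv2.resize(i,(396,576),interpolation=cv2.INTER_CUBIC),alpha=1.25,beta=15)
v=np.hstack([f(a),f(b)])
cv2.imwrite("pics/crop1.png",v)
from h import *
im=cv2.imread("pics/w3.png")[:,:,::-1].copy()
for k in HSV:
    print(k,[ (np.round(r[0]),np.round(r[1])) for r in blobs(im,k,4) if 90<r[0][0]<260 and r[0][1]>50])
for n in("scene","side"):
    im=imaging.capture(n); cv2.imwrite(f"pics/{n}1.png",im[:,:,::-1])
    for k in HSV: print(n,k,[ (np.round(r[0],1),np.round(r[1],1)) for r in blobs(im,k,4) if 240<r[0][0]<340 and 130<r[0][1]<220])
E
```

```text
small []
medium []
large []
scene small []
scene medium []
scene large []
side small []
side medium []
side large []
```

View pics/crop1.png

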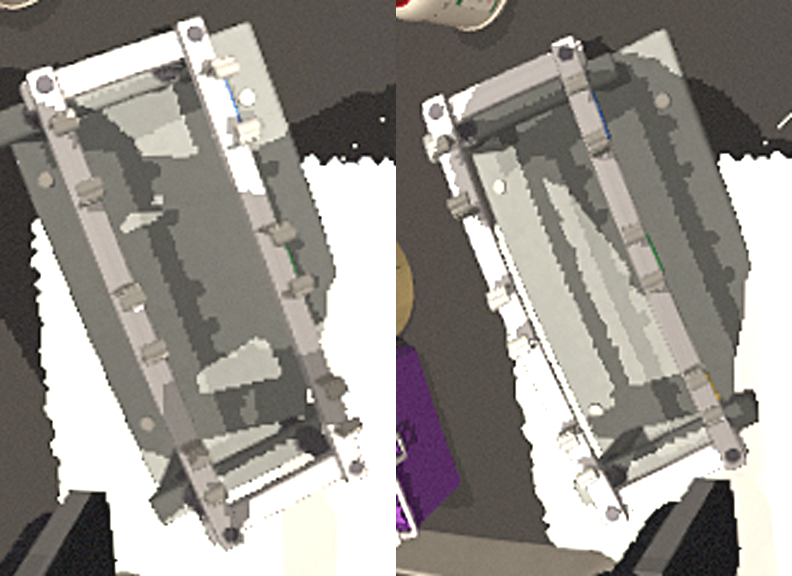

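The crops show four dark screw heads at the bar ends in each view:
- **Left crop, lower bar:** (195,33) and (357,467).
- **Left crop, upper bar:** (44,83) and (231,534).
- **Right crop, lower bar:** (567,53) and (733,457).
- **Right crop, upper bar:** (435,111) and (612,514).

The colour plates on the lower bar run blue at top (-y), green in the middle, yellow at bottom. I'll triangulate the screws and jaws.

```bash
cat > rail.py <<'E'
from h import *
import pickle
A=dict(lo_r=(195,33),lo_l=(357,467),up_r=(44,83),up_l=(231,534))
B=dict(lo_r=(567,53),lo_l=(733,457),up_r=(435,111),up_l=(612,514))
def ref(im,q):
    x,y=np.round(q).astype(int); w=im[y-4:y+5,x-4:x+5].astype(float); w=np.clip(np.median(w)-w-15,0,None)
    g=np.mgrid[-4:5,-4:5]; w*=(g[0]**2+g[1]**2<14); 
    return np.array([x+(w*g[1]).sum()/w.sum(),y+(w*g[0]).sum()/w.sum()])
ca,cb=[pickle.load(open(f"pics/{n}.pkl","rb")) for n in("w2","w3")]
ia,ib=[cv2.imread(f"pics/{n}.png",0) for n in("w2","w3")]
J=lambda q:np.array([185+q[0]/2.4,50+q[1]/2.4]); K=lambda q:np.array([90+(q[0]-396)/2.4,55+q[1]/2.4])
P={}
for k in A:
    a0,b0=J(A[k]),K(B[k]); a,b=ref(ia,a0),ref(ib,b0)
    P[k],e=tri([ray(ca,a,True),ray(cb,b,True)])
    if __name__=="__main__":
        print(k,P[k].round(4),"err",e.round(4),a0.round(1),a.round(1),b0.round(1),b.round(1),tri([ray(ca,a0,True),ray(cb,b0,True)])[0].round(4))
O=sum(P.values())/4
y=(P["lo_l"]-P["lo_r"]+P["up_l"]-P["up_r"]); x=P["up_l"]+P["up_r"]-P["lo_l"]-P["lo_r"]
if __name__=="__main__":
    print("O",O,"spans",np.linalg.norm(y)/2,np.linalg.norm(x)/2, "slope",np.degrees(np.arcsin(x[2]/np.linalg.norm(x))),"yaw y",np.degrees(np.arctan2(-y[0],y[1])),"roll",np.degrees(np.arcsin(y[2]/np.linalg.norm(y))))
yaw=np.arctan2(-y[0],y[1])
Rr=Ro.from_euler("ZY",[yaw,-np.radians(25)]).as_matrix()
if __name__=="__main__":
    for k in P: print(k,(Rr.T@(P[k]-O)).round(4))
    # jaws
    for k,a,b in(("lo g1",(281,233),(636,234)),("lo g2",(300,287),(653,279)),("lo b1",(222,68),None),("lo b2",(244,131),(599,141)),("lo y1",(331,388),(698,379)),("lo y2",(346,433),(714,414))):
        if b is None: continue
        X,e=tri([ray(ca,J(a),True),ray(cb,K(b),True)]); print(k,(Rr.T@(X-O)).round(4),e.round(4))
E
python3 rail.py
```

```text
lo_r [ 0.591  -0.0128  0.1082] err 0.0002 [266.2  63.8] [265.6  63.6] [161.2  77.1] [160.3  76.8] [ 0.5905 -0.0127  0.1068]
lo_l [0.5145 0.1976 0.1104] err 0.0 [333.8 244.6] [333.3 244.2] [230.4 245.4] [229.8 244.2] [0.5139 0.1987 0.1103]
up_r [0.6521 0.0099 0.1393] err 0.0008 [203.3  84.6] [203.1  86.3] [106.2 101.2] [106.3 101.1] [0.6513 0.0092 0.1406]
up_l [0.5756 0.2196 0.1402] err 0.0003 [281.2 272.5] [281.3 272.1] [180.  269.2] [180.1 268.3] [0.5755 0.2201 0.1409]
O [0.58328932 0.10358428 0.12451838] spans 0.2235674739501766 0.07179700311496419 slope 25.09620060917565 yaw y 20.00480949549368 roll 0.3848266670129764
lo_r [-0.0364 -0.112  -0.001 ]
lo_l [-0.0354  0.1119  0.0009]
up_r [ 0.0358 -0.1115 -0.0003]
up_l [0.036  0.1117 0.0005]
lo g1 [-0.0374 -0.0113  0.0117] 0.0002
lo g2 [-0.036   0.013   0.0152] 0.0011
lo b2 [-0.0373 -0.0599  0.0135] 0.0001
lo y1 [-0.0366  0.0676  0.0036] 0.0001
lo y2 [-0.0354  0.0887  0.0069] 0.002
```

The rail fits very well: 71.8 mm between bars, 25.1° slope, 20.0° yaw and the bed's top centre at z 0.1245. The measured jaw centres put the stations at y = -75, 0 and +75 mm. Next I'll triangulate the drivers and make one close crop to check the choice.

```bash
python3 - <<'E'
from h import *
import pickle
V=[("scene",imaging.get_calibration("scene"),"scene0",False),("side",imaging.get_calibration("side"),"side0",False),("w1",pickle.load(open("pics/w1.pkl","rb")),"wrist1",True)]
for k,z,L in(("small",.008,.108),("medium",.0105,.114),("large",.013,.12)):
    E=[]
    for n,c,f,fi in V:
        im=cv2.imread(f"pics/{f}.png")[:,:,::-1].copy()
        for r in blobs(im,k):
            e=ends(r); P=[plane(c,q,fi,z) for q in e]; o=np.argsort([p[0] for p in P])
            if abs(np.linalg.norm(P[0]-P[1])-L)<.015 and .25<P[0][0]<.6 and P[0][1]<-.05: E.append((n,c,fi,[e[i] for i in o],[P[i] for i in o])); break
    print(k,[e[0] for e in E])
    M,er=tri([ray(c,(np.array(q[0])+q[1])/2,fi) for n,c,fi,q,P in E]); print("  mid tri",M.round(4),er.round(4))
    for e in E: m=(e[4][0]+e[4][1])/2;d=e[4][1]-e[4][0];print("  ",e[0],m[:2].round(4),"yaw",np.degrees(np.arctan2(d[1],d[0])).round(1))
im=cv2.imread("pics/wrist1.png")[0:225,220:440]; cv2.imwrite("pics/crop2.png",cv2.resize(im,None,fx=2.5,fy=2.5,interpolation=cv2.INTER_CUBIC))
E
```

```text
small ['scene', 'side', 'w1']
  mid tri [ 0.445  -0.3192  0.0078] 0.0011
   scene [ 0.4467 -0.3195] yaw 12.4
   side [ 0.4457 -0.3182] yaw 12.0
   w1 [ 0.4441 -0.3206] yaw 12.8
medium ['scene', 'side', 'w1']
  mid tri [ 0.4521 -0.1185  0.0097] 0.0012
   scene [ 0.4531 -0.1201] yaw 2.6
   side [ 0.4527 -0.1178] yaw 4.2
   w1 [ 0.4514 -0.1189] yaw 3.5
large ['scene', 'side', 'w1']
  mid tri [ 0.4815 -0.2096  0.0144] 0.0009
   scene [ 0.4842 -0.2094] yaw -3.0
   side [ 0.4827 -0.2079] yaw -2.9
   w1 [ 0.48   -0.2098] yaw -3.2
```

View pics/crop2.png

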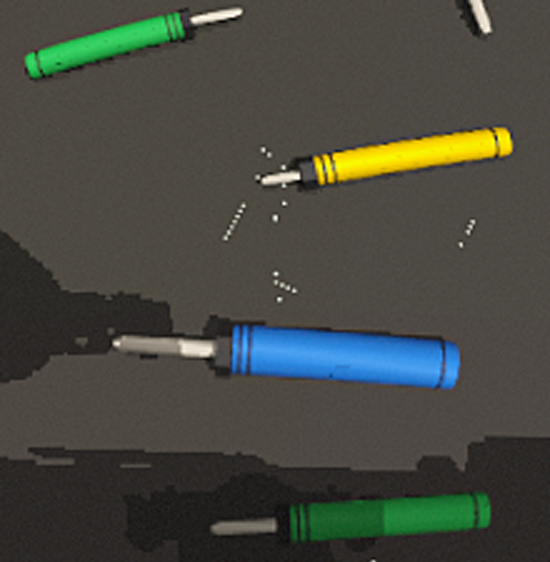

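>>> apply_moves(
  steps=[
    {"xyz": [0.03,-0.008,0],"rotation": [0,0,0],"jaw": 0.06},
    {"xyz": [0.04,-0.01,0],"rotation": [0,0,0],"jaw": 0.06},
    {"xyz": [0.04,-0.01,0],"rotation": [0,0,0],"jaw": 0.06},
    {"xyz": [0.04,-0.01,0],"rotation": [0,0,0],"jaw": 0.06},
    {"xyz": [0.04,-0.01,0],"rotation": [0,0,0],"jaw": 0.06},
    {"xyz": [0.04,-0.01,0],"rotation": [0,0,0],"jaw": 0.06},
    {"xyz": [0.04,-0.01,0],"rotation": [0,0,0],"jaw": 0.06},
    {"xyz": [0.04,-0.008,0.01],"rotation": [0,0,-5],"jaw": 0.06},
    {"xyz": [0.01,0,0.02],"rotation": [0,0,-6.5],"jaw": 0.06},
    {"xyz": [0,0,0.02],"rotation": [0,0,-6.5],"jaw": 0.06},
  ],
)

```text
clock: 3.23
ee_pos: [0.4825, -0.213, 0.2214]
tcp_rot: [2.541, -1.846, -0.002]
force: [0.6, 1.3, -1.1]
opening: 0.06
finger_force: 0.0
```

The crop confirms it: blue (345,355), large green (390,515) and yellow (410,155) are the wanted drivers, all with blades to the left (+x). The smaller green one at (130,40) is the look-alike. Heights come out at 14.4, 9.7 and 7.8 mm, close to the stated 13, 10.5 and 8. I'll start with blue.

>>> apply_moves(
  steps=[
    {"xyz": [0,0,0.014],"rotation": [0,0,-6.9],"jaw": 0.06},
    {"xyz": [0,0,0.014],"rotation": [0,0,-6.9],"jaw": 0.06},
    {"xyz": [0,0,0.014],"rotation": [0,0,-6.9],"jaw": 0.06},
    {"xyz": [0,0,0.014],"rotation": [0,0,-6.9],"jaw": 0.06},
    {"xyz": [0,0,0.014],"rotation": [0,0,-6.9],"jaw": 0.06},
    {"xyz": [0,0,0.014],"rotation": [0,0,-6.9],"jaw": 0.06},
    {"xyz": [0,0,0.014],"rotation": [0,0,-6.9],"jaw": 0.06},
    {"xyz": [0,0,0.014],"rotation": [0,0,-6.9],"jaw": 0.06},
    {"xyz": [0,0,0.014],"rotation": [0,0,-6.9],"jaw": 0.06},
    {"xyz": [0,0,0.01],"rotation": [0,0,-6.9],"jaw": 0.06},
  ],
)

```text
clock: 4.07
ee_pos: [0.4814, -0.2097, 0.0852]
tcp_rot: [-3.14, 0.075, 0.005]
force: [-0.1, 0.5, -0.4]
opening: 0.0597
finger_force: 0.0
```

```bash
cat > delta.py <<'E'
import sys
from h import *
from rail import Rr,O
S=dict(small=(.075,.008),medium=(0,.0105),large=(-.075,.013))
D=dict(small=(.4448,-.3195,12.4),medium=(.4522,-.1188,3.4),large=(.4812,-.2097,-3.1))
def goal(kind,k,h,off=(0,0)):   # h: TCP height above bench (pick), or driver's axis above station along n (place); off: driver in tool (x, z)
    if kind=="pick":
        x,y,a=D[k]; R=Ro.from_euler("ZX",[np.radians(a),np.pi]).as_matrix(); return R,np.array([x,y,h])
    R=Rr@Ro.from_euler("X",np.pi).as_matrix()
    T=O+Rr@np.array([0,S[k][0],S[k][1]+h]); return R,T-R@np.array([off[0],0,off[1]])
if __name__=="__main__":
    kind,k,h=sys.argv[1],sys.argv[2],float(sys.argv[3]); off=[float(v) for v in sys.argv[4:6]] or (0,0)
    s=get_state(); Rc=Ro.from_rotvec(s["tcp_rot"]).as_matrix(); R,p=goal(kind,k,h,off)
    print("clock",s["clock"].__round__(2),"tcp",s["ee_pos"].round(4),"F",s["force"].round(1),"open",round(s["opening"],4),"vmax",abs(s["joint_velocities"]).max().round(3))
    print("target",p.round(4),"d world",(p-s["ee_pos"]).round(4))
    print("shift in present tool axes mm",(1e3*Rc.T@(p-s["ee_pos"])).round(1),"in goal axes",(1e3*R.T@(p-s["ee_pos"])).round(1))
    print("turn in tool axes deg",np.degrees(Ro.from_matrix(Rc.T@R).as_rotvec()).round(2),"euler zyx",Ro.from_matrix(Rc.T@R).as_euler("ZYX",degrees=True).round(2))
E
python3 delta.py pick large 0.004
```

```text
clock 4.07 tcp [ 0.4814 -0.2097  0.0852] F [-0.1  0.5 -0.4] open 0.0597 vmax 1.435
target [ 0.4812 -0.2097  0.004 ] d world [-0.0002 -0.     -0.0812]
shift in present tool axes mm [ 0.1  0.1 81.2] in goal axes [-0.2  0.1 81.2]
turn in tool axes deg [-0.03  0.19  0.37] euler zyx [ 0.37  0.19 -0.03]
```

>>> apply_moves(
  steps=[
    {"xyz": [0,0,0.02],"rotation": [0,0,0],"jaw": 0.06},
    {"xyz": [0,0,0.025],"rotation": [0,0,0],"jaw": 0.06},
    {"xyz": [0,0,0.018],"rotation": [0,0,0],"jaw": 0.06},
    {"xyz": [0,0,0.005],"rotation": [0,0,0],"jaw": 0.06},
    {"xyz": [0,0,0],"rotation": [0,0,0],"jaw": 0.06},
    {"xyz": [0,0,0],"rotation": [0,0,0],"jaw": 0.06},
  ],
)

```text
clock: 4.57
ee_pos: [0.4824, -0.2097, 0.0198]
tcp_rot: [3.14, -0.083, -0.0]
force: [0.6, -0.3, 0.2]
opening: 0.0601
finger_force: 0.0
```

```bash
python3 delta.py pick large 0.004
```

```text
clock 4.57 tcp [ 0.4824 -0.2097  0.0198] F [ 0.6 -0.3  0.2] open 0.0601 vmax 0.026
target [ 0.4812 -0.2097  0.004 ] d world [-0.0012  0.     -0.0158]
shift in present tool axes mm [-1.2  0.  15.8] in goal axes [-1.2  0.  15.8]
turn in tool axes deg [0.03 0.01 0.09] euler zyx [0.09 0.01 0.03]
```

>>> apply_moves(
  steps=[
    {"xyz": [-0.001,0,0.008],"rotation": [0,0,0],"jaw": 0.06},
    {"xyz": [0,0,0.008],"rotation": [0,0,0],"jaw": 0.06},
    {"xyz": [0,0,0],"rotation": [0,0,0],"jaw": 0.04},
    {"xyz": [0,0,0],"rotation": [0,0,0],"jaw": 0.01},
    {"xyz": [0,0,0],"rotation": [0,0,0],"jaw": 0.01},
    {"xyz": [0,0,0],"rotation": [0,0,0],"jaw": 0.01},
    {"xyz": [0,0,0],"rotation": [0,0,0],"jaw": 0.01},
    {"xyz": [0,0,0],"rotation": [0,0,0],"jaw": 0.01},
    {"xyz": [0,0,0],"rotation": [0,0,0],"jaw": 0.01},
  ],
)

```text
clock: 5.32
ee_pos: [0.481, -0.209, 0.0038]
tcp_rot: [3.14, -0.082, 0.001]
force: [0.9, 0.7, -0.4]
opening: 0.0101
finger_force: 0.0
```

```bash
python3 delta.py pick large 0.004; python3 -c "
from h import *
print(get_state()['finger_force'])"
```

```text
clock 5.32 tcp [ 0.481  -0.209   0.0038] F [ 0.9  0.7 -0.4] open 0.0101 vmax 0.002
target [ 0.4812 -0.2097  0.004 ] d world [ 0.0002 -0.0007  0.0002]
shift in present tool axes mm [ 0.3  0.7 -0.2] in goal axes [ 0.3  0.7 -0.2]
turn in tool axes deg [ 0.   -0.02  0.1 ] euler zyx [ 0.1  -0.02  0.  ]
0.0
```

The fingers closed to 10 mm on nothing, so the driver slipped out or was missed. I'll raise the arm a little and look.

```bash
python3 snap.py w4; python3 - <<'E'
from h import *
a=cv2.imread("pics/w4.png"); b=imaging.capture("scene")[:,:,::-1][190:340,200:440]
cv2.imwrite("pics/look4.png",np.vstack([cv2.resize(a,(480,300)),cv2.resize(b,(480,300))]))
c=imaging.get_calibration("scene")
for n in("scene","side"):
    im=imaging.capture(n); c=imaging.get_calibration(n)
    for r in blobs(im,"large"):
        P=[plane(c,q,False,.013) for q in ends(r)]
        if .25<P[0][0]<.7 and -.45<P[0][1]: print(n,r,[p.round(3) for p in P])
E
```

```text
5.3167 [ 0.48098438 -0.20902218  0.00377851] 0.002
scene ((313.65618896484375, 261.87799072265625), (9.974458694458008, 44.28316116333008), 64.53665161132812) [array([ 0.547, -0.213,  0.013]), array([ 0.42 , -0.206,  0.013])]
side ((301.5, 242.0), (9.17060375213623, 38.8960075378418), 71.56504821777344) [array([ 0.547, -0.211,  0.013]), array([ 0.42 , -0.205,  0.013])]
```

View pics/look4.png

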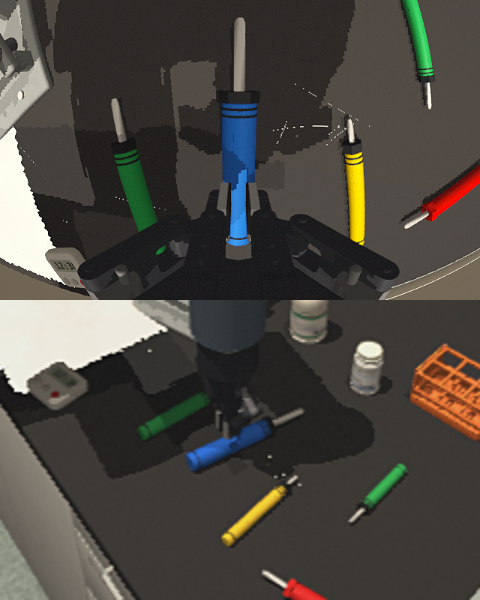

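The driver hasn't moved: blue is still at its old place, (313,262) in the scene view. In the wrist view the finger tips, at (225,190) and (253,190), overlap the handle as if they were above it. I'll check the tip height from that picture numerically.

```bash
python3 - <<'E'
from h import *
import pickle
c=pickle.load(open("pics/w4.pkl","rb")); s=get_state(); R=Ro.from_rotvec(s["tcp_rot"]).as_matrix(); p=s["ee_pos"]
C=-np.array(c["R"]).T@c["t"]; print("cam in tool",(R.T@(C-p)).round(4), "axis in tool",(R.T@np.array(c["R"])[2]).round(3))
for z in(0,-.01,-.02,-.03): print(z,[proj(c,p+R@np.array([x,y,z]),True).round(0) for x in(.011,) for y in(-.005,.005)])
for q in((305,244),(338,244)):
    o,d=ray(c,q,True); o=R.T@(o-p); d=R.T@d
    print(q,"on x=.011:",(o+d*(.011-o[0])/d[0]).round(4),"x=0",(o+d*(-o[0])/d[0]).round(4))
for X in((.5,-.2105,.013),(.5,-.2105,.026),(.5,-.2235,.013),(.5,-.1975,.013),(.421,-.2065,.013),(.421,-.2065,.026),(.541,-.213,.013)): print(X,proj(c,np.array(X),True).round(0))
im=cv2.imread("pics/w4.png")
for r in range(225,345,12): 
    row=im[r,285:360:3]; print(r," ".join("%3d"%(v[0] if v[0]>v[2]+40 else -int(v.mean())) for v in row))
E
```

```text
cam in tool [ 0.0761 -0.     -0.1778] axis in tool [-0.298 -0.     0.955]
0 [array([309., 216.]), array([326., 216.])]
-0.01 [array([309., 222.]), array([326., 222.])]
-0.02 [array([309., 228.]), array([327., 228.])]
-0.03 [array([308., 236.]), array([327., 236.])]
(305, 244) on x=.011: [ 0.011  -0.0062 -0.0401] x=0 [ 0.     -0.0072 -0.0168]
(338, 244) on x=.011: [ 0.011   0.01   -0.0402] x=0 [ 0.      0.0117 -0.0169]
(0.5, -0.2105, 0.013) [318. 208.]
(0.5, -0.2105, 0.026) [319. 216.]
(0.5, -0.2235, 0.013) [341. 207.]
(0.5, -0.1975, 0.013) [296. 209.]
(0.421, -0.2065, 0.013) [319. 318.]
(0.421, -0.2065, 0.026) [319. 330.]
(0.541, -0.213, 0.013) [319. 136.]
225 -66 -65 -62 -63  95 104 107 112 112 115 115 116 115 111 139 102 148 137 137 -39 -70 -66 -65 -69 -65
237 -68 -63 -66 -68  88 105 108 112 112 115 116 228 216 211 207 109 110 102  77 -68 -65 -65 -65 -64 -65
249 -61 -66 -62 -90 -86 -91 -75 -23 120 115 187 218 215 211 204 -21 -92 -88 -87 -68 -66 -62 -67 -64 -67
261 -30 -30 -64 -88 -87 -91 -40 -18 223 218 219 218 214 209 197 -25 -73 -89 -86 -89 -20 -28 -30 -29 -46
273 -23 -20 -90 -88 -86 -92 -23 -13 205 218 219 218 213 208 148 -21 -37 -90 -88 -88 -81 -29 -23 -25 -26
285 -30 -25 -27 -24 -29 -117 -27 -18 222 217 219 216 209 232 207 -24 -40 -95 -31 -30 -30 -24 -27 -29 -32
297 -29 -29 -24 -30 -33 -30 -36 -10 216 234 243 237 236 230 216 -23 -36 -29 -23 -26 -21 -27 -26 -25 -22
309 -22 -24 -29 -29 -26 -23 -32 -42 235 240 240 237 235 227 225 -20 -31 -34 -28 -25 -26 -24 -24 -26 -26
321 -31 -27 -27 -22 -30 -10 160 213 234 245 245 243 241 229 216 142 -134 -27 -22 -29 -27 -21 -26 -26 -19
333 -27 -32 -27 -13 -29 -38 -76 -76 -77 -74 -77 -75 -77 -74 -73 -76 -76 -22 -28 -27 -25 -24 -27 -26 -33
```

```bash
python3 - <<'E'
from h import *
import pickle
c=pickle.load(open("pics/w2.pkl","rb")); R=Ro.from_rotvec([2.225,-2.215,-.001]).as_matrix(); C=-np.array(c["R"]).T@c["t"]
Rc=np.array(c["R"])
# tool frame of camera assumed as found: cam (.0761,0,-.1778)
Rt=np.array([[0,-1,0],[-.955,0,-.298],[-.298,0,.955]]) # placeholder sign check below
im=cv2.imread("pics/w2.png",0)
for r in range(236,312,6): print(r,im[r,205:245:3],im[r,395:440:3])
for q in((230,253),(407,253),(232,253),(405,253)):
    o,d=ray(c,q,True); ee=np.array([.5343,.1129,.2726]); o=R.T@(o-ee); d=R.T@d
    for y in(.0425,-.0425):
        t=(y-o[1])/d[1]
        if t>0: print(q,(o+d*t).round(4))
E
```

```text
236 [ 38 219 214 214 215 214 214 215 214 213 214 214 222  77] [217 217 217 217 217 216 216 216 216 215 215 214 214 216 214]
242 [ 55  50 225 213 214 214 214 213 214 214 214 213 215 222] [217 217 217 217 216 216 215 215 215 215 217 215 215 216 216]
248 [ 53  37 217 214 214 213 214 214 214 214 214 214 214 215] [217 217 217 218 216 216 216 215 214 215 215 215 215 214 215]
254 [ 54  45 220  33 100 134 158 179 199 215 213 213 214 213] [217 216 216 218 184 177 156 127  91 128 216 214 215 215 215]
260 [ 56  53  62  70  71  17  18  12   0 218 213 214 214 214] [216 217 215 237   6  11  18  78  70  71 123 217 214 215 215]
266 [ 36  71  69  71  16  10   7  16  12 222 213 213 213 214] [216 217 217 232   9  24  17  22  63  72  72  71   8   0 206]
272 [ 70  72  70   8  10  16  11  15  15 187 213 214 214 214] [216 216 218   0  12  17  13  10  11  43  71  69  70  33   9]
278 [ 68  74  15   6  17  13   8  19  18 133 213 213 213 213] [215 215 219   0  10  16   8  12  18  13  23  71  72  71  61]
284 [ 71  11   8   6  18  19  17   8  18   0 215 214 213 214] [214 215 226   7  12   7  16  13   6   8  11  13  72  65  65]
290 [ 13   8   5  10   0  11  15  13  12   4  91  90  82 136] [215 215 225   2  17   3  22  14  14  14  12  17   2  68  66]
296 [15 17  9  9 12  2 18 12  7 97 89 90 95 99] [215 215 215 178   7  14   6   7  15  19   7   8  22  30  83]
302 [ 22   3  23  13   7  19  13   9 102  93  90  98  99 109] [215 216 214 215 164   6   8   1  20  22  11   8  22  54  29]
308 [ 19  11  14  13  19   6   6 126 122 112  93 100 105 110] [213 213 214 214 215  92  19  13   9  18  12  16  22  19   8]
(230, 253) [ 0.0087 -0.0425 -0.0466]
(407, 253) [ 0.0105  0.0425 -0.0502]
(232, 253) [ 0.007  -0.0425 -0.0433]
(405, 253) [ 0.0089  0.0425 -0.0471]
```

The picture gives the fingertips about 40 mm behind the reported TCP: at 10 mm opening z is about -0.040 in the tool, and fully open about -0.047. So the fingers closed above the handle. That explains the miss, and I'll work from the measured tips. I'll open, go down with force checks, then close.

>>> apply_moves(
  steps=[
    {"xyz": [0,0.0007,0],"rotation": [0,0,0],"jaw": 0.05},
    {"xyz": [0,0,0],"rotation": [0,0,0],"jaw": 0.05},
    {"xyz": [0,0,0],"rotation": [0,0,0],"jaw": 0.05},
    {"xyz": [0,0,0],"rotation": [0,0,0],"jaw": 0.05},
    {"xyz": [0,0,0.007],"rotation": [0,0,0],"jaw": 0.05},
    {"xyz": [0,0,0.007],"rotation": [0,0,0],"jaw": 0.05},
    {"xyz": [0,0,0.006],"rotation": [0,0,0],"jaw": 0.05},
    {"xyz": [0,0,0.004],"rotation": [0,0,0],"jaw": 0.05},
    {"xyz": [0,0,0],"rotation": [0,0,0],"jaw": 0.05},
    {"xyz": [0,0,0],"rotation": [0,0,0],"jaw": 0.05},
  ],
)

```text
clock: 6.35
ee_pos: [0.4805, -0.2097, -0.0209]
tcp_rot: [-3.141, 0.082, 0.002]
force: [-0.1, -0.3, -0.0]
opening: 0.0502
finger_force: 0.0
```

>>> apply_moves(
  steps=[
    {"xyz": [0,0,0.003],"rotation": [0,0,0],"jaw": 0.05},
    {"xyz": [0,0,0.002],"rotation": [0,0,0],"jaw": 0.05},
    {"xyz": [0,0,0],"rotation": [0,0,0],"jaw": 0.05},
  ],
)

```text
clock: 6.6
ee_pos: [0.4806, -0.2096, -0.0257]
tcp_rot: [-3.14, 0.082, 0.001]
force: [0.0, -0.2, -0.2]
opening: 0.0498
finger_force: 0.0
```

>>> apply_moves(
  steps=[
    {"xyz": [0,0,0.002],"rotation": [0,0,0],"jaw": 0.05},
    {"xyz": [0,0,0.002],"rotation": [0,0,0],"jaw": 0.05},
    {"xyz": [0,0,0.001],"rotation": [0,0,0],"jaw": 0.05},
    {"xyz": [0,0,0],"rotation": [0,0,0],"jaw": 0.03},
    {"xyz": [0,0,0],"rotation": [0,0,0],"jaw": 0.012},
    {"xyz": [0,0,0],"rotation": [0,0,0],"jaw": 0.012},
    {"xyz": [0,0,0],"rotation": [0,0,0],"jaw": 0.012},
    {"xyz": [0,0,0],"rotation": [0,0,0],"jaw": 0.012},
    {"xyz": [0,0,0],"rotation": [0,0,0],"jaw": 0.012},
  ],
)

```text
clock: 7.35
ee_pos: [0.481, -0.2098, -0.0301]
tcp_rot: [3.14, -0.082, 0.001]
force: [-0.4, -0.2, 3.3]
opening: 0.0242
finger_force: 58.9
```

```bash
python3 snap.py w5; python3 - <<'E'
from h import *
im=cv2.imread("pics/w5.png")
for r in range(213,300,8): 
    row=im[r,264:375:3]; print(r," ".join("%3d"%(v[0] if v[0]>v[2]+40 else -int(v.mean())) for v in row))
s=get_state(); print(s["finger_force"],s["force"],s["ee_pos"])
E
```

```text
7.35 [ 0.48098115 -0.20981342 -0.03014894] 0.002
213 -57 -56 -60 -58 -57 -54 -56 -59 -59 148 156 161 164 166 164 213 217 219 221 221 223 220 219 215 211 203 193 116 -77 -74 -74 -75 -76 -74 -74 -76 -74
221 -59 -59 -57 -55 -55 -57 -59 -57 -58 149 155 162 165 168 169 172 171 176 221 222 222 219 218 214 211 203 193 -67 -74 -74 -74 -75 -75 -76 -78 -77 -76
229 -56 -56 -55 -55 -59 -52 -58 -54 -57 147 157 161 164 168 169 173 173 174 176 172 208 186 216 213 211 202 190 -65 -76 -71 -73 -74 -75 -77 -73 -75 -74
237 -58 -57 -57 -55 -58 -59 -59 -60 -54 149 155 163 165 167 170 172 172 175 174 175 174 174 170 169 205 160 189 -68 -75 -75 -74 -72 -60 -55 -59 -57 -53
245 -117 -113 -112 -112 -55 -65 -142 -140 -140 112 155 161 164 167 171 173 173 174 173 173 174 172 169 167 166 162 157 -76 -142 -141 -145 -52 -56 -58 -59 -57 -55
253 -106 -112 -68 -51 -51 -143 -137 -137 -133 -35 156 161 165 168 173 173 173 175 174 173 174 174 171 168 163 158 158 -40 -139 -136 -139 -138 -53 -52 -56 -109 -107
261 -53 -51 -53 -49 -133 -136 -138 -141 -39 -35 157 162 162 167 172 171 173 175 175 173 174 172 169 167 166 158 140 -45 -87 -138 -137 -140 -56 -50 -50 -50 -86
269 -51 -48 -51 -80 -137 -136 -137 -125 -42 -39 160 162 165 168 172 171 173 175 173 174 174 173 171 167 165 197 146 -40 -43 -142 -137 -138 -139 -38 -47 -48 -48
277 -53 -50 -45 -142 -137 -136 -140 -32 -42 -39 157 219 255 152 166 255 255 255 255 255 255 152 255 255 246 222 -60 -44 -48 -95 -138 -136 -138 -128 -51 -46 -51
285 -49 -48 -50 -52 -50 -42 -176 -50 -44 -45 139 230 255 255 255 255 255 255 255 255 255 255 255 252 242 218 -60 -40 -59 -135 -165 -49 -51 -52 -49 -48 -51
293 -52 -50 -52 -52 -49 -54 -51 -56 -49 -39 222 246 255 255 255 255 255 255 255 255 255 255 255 251 241 214  95 -39 -59 -47 -52 -48 -48 -53 -51 -47 -52
58.95656168460846 [-1.70836224  0.03820441  3.44250146] [ 0.48098948 -0.20980218 -0.03014056]
```

Blue is between the pads now (opening 24.2 mm, 59 N), but close to the tips. I'll regrip a few mm lower while watching the force, which also calibrates the tips.

>>> apply_moves(
  steps=[
    {"xyz": [0,0,0],"rotation": [0,0,0],"jaw": 0.036},
    {"xyz": [0,0,0],"rotation": [0,0,0],"jaw": 0.036},
    {"xyz": [0,0,0.0015],"rotation": [0,0,0],"jaw": 0.036},
    {"xyz": [0,0,0.0015],"rotation": [0,0,0],"jaw": 0.036},
    {"xyz": [0,0,0],"rotation": [0,0,0],"jaw": 0.036},
  ],
)

```text
clock: 7.82
ee_pos: [0.4804, -0.2096, -0.0339]
tcp_rot: [-3.14, 0.082, 0.001]
force: [0.6, 0.1, 0.5]
opening: 0.036
finger_force: 0.0
```

>>> apply_moves(
  steps=[
    {"xyz": [0,0,0.001],"rotation": [0,0,0],"jaw": 0.036},
    {"xyz": [0,0,0.001],"rotation": [0,0,0],"jaw": 0.036},
    {"xyz": [0,0,0],"rotation": [0,0,0],"jaw": 0.036},
  ],
)

```text
clock: 8.07
ee_pos: [0.4806, -0.2097, -0.0357]
tcp_rot: [-3.14, 0.082, 0.001]
force: [-0.7, 0.4, -0.3]
opening: 0.0361
finger_force: 0.0
```

>>> apply_moves(
  steps=[
    {"xyz": [0,0,0],"rotation": [0,0,0],"jaw": 0.012},
    {"xyz": [0,0,0],"rotation": [0,0,0],"jaw": 0.012},
    {"xyz": [0,0,0],"rotation": [0,0,0],"jaw": 0.012},
    {"xyz": [0,0,0],"rotation": [0,0,0],"jaw": 0.012},
  ],
)

```text
clock: 8.4
ee_pos: [0.4809, -0.2098, -0.0352]
tcp_rot: [3.14, -0.082, 0.0]
force: [-0.4, -0.5, 1.9]
opening: 0.0239
finger_force: 58.9
```

Gripped across the axis. Both grips read about 24 mm, so the readout is simply 2 mm low. The driver axis is 48 mm behind the reported TCP. Lifting, then turning.

>>> apply_moves(
  steps=[
    {"xyz": [0,0,-0.01],"rotation": [0,0,0],"jaw": 0.012},
    {"xyz": [0,0,-0.02],"rotation": [0,0,0],"jaw": 0.012},
    {"xyz": [0,0,-0.03],"rotation": [0,0,0],"jaw": 0.012},
    {"xyz": [0,0,-0.035],"rotation": [0,0,0],"jaw": 0.012},
    {"xyz": [0,0,-0.035],"rotation": [0,0,0],"jaw": 0.012},
    {"xyz": [0,0,-0.035],"rotation": [0,0,-5.8],"jaw": 0.012},
    {"xyz": [0,0,-0.03],"rotation": [0,0,-5.8],"jaw": 0.012},
    {"xyz": [0,0,-0.02],"rotation": [0,0,-5.8],"jaw": 0.012},
    {"xyz": [0,0,-0.01],"rotation": [0,0,-5.7],"jaw": 0.012},
    {"xyz": [0,0,0],"rotation": [0,0,0],"jaw": 0.012},
  ],
)

```text
clock: 9.23
ee_pos: [0.4821, -0.2102, 0.1931]
tcp_rot: [3.09, 0.553, 0.009]
force: [0.6, -0.0, -1.0]
opening: 0.0243
finger_force: 58.9
```

>>> apply_moves(
  steps=[
    {"xyz": [0,0,0],"rotation": [0,5,0],"jaw": 0.012},
    {"xyz": [0,0,0],"rotation": [0,5,0],"jaw": 0.012},
    {"xyz": [0,0,0],"rotation": [0,5,0],"jaw": 0.012},
    {"xyz": [0,0,0],"rotation": [0,5,0],"jaw": 0.012},
    {"xyz": [0,0,0],"rotation": [0,5,0],"jaw": 0.012},
    {"xyz": [0,0,0],"rotation": [0,0,0],"jaw": 0.012},
    {"xyz": [0,0,0],"rotation": [0,0,0],"jaw": 0.012},
    {"xyz": [0,0,0],"rotation": [0,0,0],"jaw": 0.012},
  ],
)

```text
clock: 9.9
ee_pos: [0.4804, -0.2098, 0.1891]
tcp_rot: [-2.95, -0.519, -0.651]
force: [-0.6, -0.1, -1.0]
opening: 0.0241
finger_force: 58.9
```

```bash
python3 delta.py place large 0.06 0 -0.0482; python3 - <<'E'
from h import *
s=get_state(); c=imaging.get_calibration("wrist"); R=Ro.from_rotvec(s["tcp_rot"]).as_matrix()
print("cam in tool",(R.T@(-np.array(c["R"]).T@c["t"]-s["ee_pos"])).round(4), (np.array(c["R"])@R).round(3).tolist())
n="w6"; im=imaging.capture("wrist"); cv2.imwrite("pics/w6.png",im[:,:,::-1])
for r in blobs(im,"large")[:3]:
    e=ends(r); print(r, [proj(c,s["ee_pos"]+R@np.array([x,0,-.0482]),True).round(0) for x in(-.06,.06)], [np.round(q) for q in e])
E
```

```text
clock 9.9 tcp [ 0.4804 -0.2098  0.1891] F [-0.6 -0.1 -1. ] open 0.0241 vmax 0.018
target [0.5991 0.0295 0.147 ] d world [ 0.1187  0.2394 -0.0421]
shift in present tool axes mm [ 157.5 -184.3  119.8] in goal axes [ 157.5 -184.3  119.9]
turn in tool axes deg [-0.06  0.1  -0.06] euler zyx [-0.06  0.1  -0.06]
cam in tool [ 7.580e-02 -1.000e-04 -1.778e-01] [[-0.0, 1.0, -0.0], [-0.955, -0.001, -0.298], [-0.298, 0.0, 0.955]]
((317.5, 258.0), (176.0, 59.0), 90.0) [array([318., 358.]), array([318., 145.])] [array([318., 170.], dtype=float32), array([318., 346.], dtype=float32)]
((318.0488586425781, 162.8805389404297), (10.778112411499023, 60.059165954589844), 89.02897644042969) [array([318., 358.]), array([318., 145.])] [array([348., 162.], dtype=float32), array([288., 163.], dtype=float32)]
((318.0, 151.0), (10.0, 60.0), 90.0) [array([318., 358.]), array([318., 145.])] [array([348., 151.], dtype=float32), array([288., 151.], dtype=float32)]
```

The tool frame stays rigid under tilt, and blue sits centred in the grip (collar end at row 146 against 145 predicted). Moving over the blue place.

>>> apply_moves(
  steps=[
    {"xyz": [0.016,-0.019,0],"rotation": [0,0,0],"jaw": 0.012},
    {"xyz": [0.024,-0.028,0],"rotation": [0,0,0],"jaw": 0.012},
    {"xyz": [0.025,-0.029,0],"rotation": [0,0,0],"jaw": 0.012},
    {"xyz": [0.025,-0.029,0],"rotation": [0,0,0],"jaw": 0.012},
    {"xyz": [0.025,-0.029,0],"rotation": [0,0,0],"jaw": 0.012},
    {"xyz": [0.025,-0.029,0.01],"rotation": [0,0,0],"jaw": 0.012},
    {"xyz": [0.017,-0.021,0.02],"rotation": [0,0,0],"jaw": 0.012},
    {"xyz": [0,0,0.03],"rotation": [0,0,0],"jaw": 0.012},
    {"xyz": [0,0,0.03],"rotation": [0,0,0],"jaw": 0.012},
    {"xyz": [0,0,0.01],"rotation": [0,0,0],"jaw": 0.012},
  ],
)

```text
clock: 10.78
ee_pos: [0.5896, 0.0286, 0.1598]
tcp_rot: [-2.951, -0.525, -0.641]
force: [0.1, -0.1, -2.8]
opening: 0.0242
finger_force: 59.2
```

>>> apply_moves(
  steps=[
    {"xyz": [0,0,0],"rotation": [0,0,0],"jaw": 0.012},
    {"xyz": [0,0,0],"rotation": [0,0,0],"jaw": 0.012},
    {"xyz": [0,0,0],"rotation": [0,0,0],"jaw": 0.012},
  ],
)

```text
clock: 11.03
ee_pos: [0.5918, 0.0264, 0.1673]
tcp_rot: [-2.949, -0.523, -0.658]
force: [-0.3, 0.0, -0.5]
opening: 0.0237
finger_force: 59.2
```

```bash
python3 delta.py place large 0.03 0 -0.0482; python3 - <<'E'
from h import *
a=imaging.capture("scene"); b=imaging.capture("side"); w=imaging.capture("wrist")
cv2.imwrite("pics/s7.png",a[:,:,::-1]); cv2.imwrite("pics/d7.png",b[:,:,::-1]); cv2.imwrite("pics/w7.png",w[:,:,::-1])
# measured handle axis in the two fixed views vs prediction
s=get_state(); R=Ro.from_rotvec(s["tcp_rot"]).as_matrix()
for n,im in(("scene",a),("side",b)):
    c=imaging.get_calibration(n)
    print(n,"pred",[proj(c,s["ee_pos"]+R@np.array([x,0,-.0482]),False).round(1) for x in(-.06,.06)])
    for r in blobs(im,"large",20):
        if 230<r[0][0]<370 and 100<r[0][1]<230: print("  ",np.round(r[0],1),np.round(r[1],1),[np.round(q,1) for q in ends(r)])
E
```

```text
clock 11.03 tcp [0.5918 0.0264 0.1673] F [-0.3  0.  -0.5] open 0.0237 vmax 0.015
target [0.611  0.0339 0.1198] d world [ 0.0193  0.0075 -0.0475]
shift in present tool axes mm [-1.5 -0.5 51.8] in goal axes [-1.4 -0.5 51.8]
turn in tool axes deg [ 0.01 -0.14  0.1 ] euler zyx [ 0.1  -0.14  0.01]
scene pred [array([282.1, 167.4]), array([305. , 134.3])]
   [288.3 158.3] [ 8.6 21.4] [array([294.2, 149.5], dtype=float32), array([282.3, 167.2], dtype=float32)]
   [304.2 134.2] [8.2 4.6] [array([300.2, 133.7], dtype=float32), array([308.3, 134.7], dtype=float32)]
side pred [array([282.1, 162.1]), array([304. , 136.8])]
   [287.3 154.8] [ 6.3 16.7] [array([292.7, 148.5], dtype=float32), array([281.8, 161. ], dtype=float32)]
   [301.5 140. ] [ 4.9 12. ] [array([305.8, 135.8], dtype=float32), array([297.3, 144.3], dtype=float32)]
```

The drivers' predicted and measured pixels agree within 1 px in both fixed views. Approaching.

>>> apply_moves(
  steps=[
    {"xyz": [-0.0015,-0.0005,0.015],"rotation": [0,0,0],"jaw": 0.012},
    {"xyz": [0,0,0.02],"rotation": [0,0,0],"jaw": 0.012},
    {"xyz": [0,0,0.012],"rotation": [0,0,0],"jaw": 0.012},
    {"xyz": [0,0,0.005],"rotation": [0,0,0],"jaw": 0.012},
    {"xyz": [0,0,0],"rotation": [0,0,0],"jaw": 0.012},
    {"xyz": [0,0,0],"rotation": [0,0,0],"jaw": 0.012},
  ],
)

```text
clock: 11.68
ee_pos: [0.6104, 0.0339, 0.1186]
tcp_rot: [-2.949, -0.523, -0.656]
force: [0.5, 0.6, -0.8]
opening: 0.0237
finger_force: 59.2
```

```bash
python3 delta.py place large 0 0 -0.0482
```

```text
clock 11.68 tcp [0.6104 0.0339 0.1186] F [ 0.5  0.6 -0.8] open 0.0237 vmax 0.014
target [0.6229 0.0382 0.0926] d world [ 0.0125  0.0043 -0.026 ]
shift in present tool axes mm [ 1.   0.2 29.1] in goal axes [ 1.   0.2 29.1]
turn in tool axes deg [-0.01 -0.06  0.09] euler zyx [ 0.09 -0.06 -0.01]
```

>>> apply_moves(
  steps=[
    {"xyz": [0.001,0,0.008],"rotation": [0,0,0],"jaw": 0.012},
    {"xyz": [0,0,0.008],"rotation": [0,0,0],"jaw": 0.012},
    {"xyz": [0,0,0.007],"rotation": [0,0,0],"jaw": 0.012},
    {"xyz": [0,0,0.006],"rotation": [0,0,0],"jaw": 0.012},
    {"xyz": [0,0,0.006],"rotation": [0,0,0],"jaw": 0.012},
    {"xyz": [0,0,0.003],"rotation": [0,0,0],"jaw": 0.012},
    {"xyz": [0,0,0],"rotation": [0,0,0],"jaw": 0.012},
  ],
)

```text
clock: 12.27
ee_pos: [0.6276, 0.0399, 0.0852]
tcp_rot: [-2.949, -0.524, -0.659]
force: [-6.5, -2.1, 12.2]
opening: 0.024
finger_force: 60.5
```

```bash
python3 delta.py place large -0.03 0 -0.0482; python3 -c "
from rail import *
f=get_state()['force'];print('F rail axes',(Rr.T@f).round(1))"
```

```text
clock 12.27 tcp [0.6276 0.0399 0.0852] F [-6.5 -2.1 12.2] open 0.024 vmax 0.013
target [0.6348 0.0425 0.0654] d world [ 0.0072  0.0026 -0.0198]
shift in present tool axes mm [-1.5  0.  21.2] in goal axes [-1.4  0.  21.2]
turn in tool axes deg [ 0.02 -0.19  0.14] euler zyx [ 0.14 -0.19  0.02]
F rail axes [-1.   0.3 13.9]
```

>>> apply_moves(
  steps=[
    {"xyz": [0,0,0.002],"rotation": [0,0,0],"jaw": 0.012},
    {"xyz": [0,0,0.002],"rotation": [0,0,0],"jaw": 0.012},
    {"xyz": [0,0,0],"rotation": [0,0,0],"jaw": 0.012},
  ],
)

```text
clock: 12.52
ee_pos: [0.6292, 0.0406, 0.0813]
tcp_rot: [-2.949, -0.523, -0.659]
force: [-3.1, -0.9, 6.2]
opening: 0.0239
finger_force: 64.1
```

```bash
python3 delta.py place large -0.03 0 -0.0482; python3 -c "
from rail import *
f=get_state()['force'];print('F rail axes',(Rr.T@f).round(1))"
```

```text
clock 12.52 tcp [0.6292 0.0406 0.0813] F [-3.1 -0.9  6.2] open 0.0239 vmax 0.006
target [0.6348 0.0425 0.0654] d world [ 0.0057  0.0019 -0.0159]
shift in present tool axes mm [-1.3  0.2 16.9] in goal axes [-1.3  0.2 16.9]
turn in tool axes deg [ 0.   -0.2   0.12] euler zyx [ 0.12 -0.2   0.  ]
F rail axes [-0.3  0.2  7. ]
```

The force fell from 13.9 to 7 N, so it clicked. Pushing on to seat it fully, still well short of the stop.

>>> apply_moves(
  steps=[
    {"xyz": [-0.0005,0,0.004],"rotation": [0,0,0],"jaw": 0.012},
    {"xyz": [0,0,0.004],"rotation": [0,0,0],"jaw": 0.012},
    {"xyz": [0,0,0.004],"rotation": [0,0,0],"jaw": 0.012},
    {"xyz": [0,0,0.003],"rotation": [0,0,0],"jaw": 0.012},
    {"xyz": [0,0,0],"rotation": [0,0,0],"jaw": 0.012},
    {"xyz": [0,0,0],"rotation": [0,0,0],"jaw": 0.012},
  ],
)

```text
clock: 13.02
ee_pos: [0.6349, 0.0427, 0.0684]
tcp_rot: [-2.948, -0.524, -0.661]
force: [-6.2, -1.8, 11.3]
opening: 0.0238
finger_force: 64.7
```

```bash
python3 delta.py place large 0 0 -0.0482; python3 -c "
from rail import *
s=get_state();print('F rail axes',(Rr.T@s['force']).round(1),(Rr.T@s['ft_torque']).round(2))"
```

```text
clock 13.02 tcp [0.6349 0.0427 0.0684] F [-6.2 -1.8 11.3] open 0.0238 vmax 0.004
target [0.6229 0.0382 0.0926] d world [-0.012  -0.0045  0.0242]
shift in present tool axes mm [ -1.2   0.1 -27.3] in goal axes [ -1.3   0.1 -27.3]
turn in tool axes deg [ 0.01 -0.25  0.14] euler zyx [ 0.14 -0.25  0.01]
F rail axes [-1.1  0.4 13. ] [ 0.33  1.53 -0.02]
```

>>> apply_moves(
  steps=[
    {"xyz": [-0.0005,0,0.003],"rotation": [0,0,0],"jaw": 0.012},
    {"xyz": [0,0,0.002],"rotation": [0,0,0],"jaw": 0.012},
    {"xyz": [0,0,0],"rotation": [0,0,0],"jaw": 0.012},
    {"xyz": [0,0,0],"rotation": [0,0,0],"jaw": 0.012},
  ],
)

```text
clock: 13.35
ee_pos: [0.6368, 0.0433, 0.0643]
tcp_rot: [-2.948, -0.523, -0.662]
force: [-7.3, -1.2, 13.8]
opening: 0.0241
finger_force: 64.9
```

```bash
python3 delta.py place large 0 0 -0.0482; python3 -c "
from rail import *
s=get_state();print('F rail axes',(Rr.T@s['force']).round(1),(Rr.T@s['ft_torque']).round(2))"
```

```text
clock 13.35 tcp [0.6368 0.0433 0.0643] F [-7.3 -1.2 13.8] open 0.0241 vmax 0.003
target [0.6229 0.0382 0.0926] d world [-0.0138 -0.0051  0.0283]
shift in present tool axes mm [ -1.2   0.1 -31.9] in goal axes [ -1.4   0.1 -31.9]
turn in tool axes deg [ 0.02 -0.31  0.14] euler zyx [ 0.14 -0.31  0.02]
F rail axes [-0.8  1.4 15.6] [0.53 1.45 0.01]
```

15.6 N with the bed about 30 mm in: fully clicked. Letting the bed come back up.

>>> apply_moves(
  steps=[
    {"xyz": [0,0,-0.006],"rotation": [0,0,0],"jaw": 0.012},
    {"xyz": [0,0,-0.008],"rotation": [0,0,0],"jaw": 0.012},
    {"xyz": [0,0,-0.008],"rotation": [0,0,0],"jaw": 0.012},
    {"xyz": [0,0,-0.006],"rotation": [0,0,0],"jaw": 0.012},
    {"xyz": [0,0,-0.003],"rotation": [0,0,0],"jaw": 0.012},
    {"xyz": [0,0,0],"rotation": [0,0,0],"jaw": 0.012},
    {"xyz": [0,0,0],"rotation": [0,0,0],"jaw": 0.012},
  ],
)

```text
clock: 13.93
ee_pos: [0.6235, 0.0388, 0.0901]
tcp_rot: [-2.949, -0.523, -0.657]
force: [2.4, 1.2, 3.3]
opening: 0.0243
finger_force: 63.4
```

```bash
python3 delta.py place large 0 0 -0.0482; python3 -c "
from rail import *
s=get_state();print('F rail axes',(Rr.T@s['force']).round(1),(Rr.T@s['ft_torque']).round(2))"
```

```text
clock 13.93 tcp [0.6235 0.0388 0.0901] F [2.4 1.2 3.3] open 0.0243 vmax 0.004
target [0.6229 0.0382 0.0926] d world [-0.0006 -0.0006  0.0025]
shift in present tool axes mm [ 0.4  0.4 -2.6] in goal axes [ 0.4  0.4 -2.6]
turn in tool axes deg [-0.02 -0.13  0.1 ] euler zyx [ 0.1  -0.13 -0.02]
F rail axes [3.8 0.3 1.9] [-0.24 -0.   -0.03]
```

>>> apply_moves(
  steps=[
    {"xyz": [0,0,-0.001],"rotation": [0,0,0],"jaw": 0.012},
    {"xyz": [0,0,0],"rotation": [0,0,0],"jaw": 0.012},
    {"xyz": [0,0,0],"rotation": [0,0,0],"jaw": 0.044},
    {"xyz": [0,0,0],"rotation": [0,0,0],"jaw": 0.044},
    {"xyz": [0,0,0],"rotation": [0,0,0],"jaw": 0.044},
    {"xyz": [0,0,-0.008],"rotation": [0,0,0],"jaw": 0.044},
    {"xyz": [0,0,-0.02],"rotation": [0,0,0],"jaw": 0.044},
    {"xyz": [0,0,-0.03],"rotation": [0,0,0],"jaw": 0.044},
    {"xyz": [0,0,-0.035],"rotation": [0,0,0],"jaw": 0.044},
    {"xyz": [0,0,-0.02],"rotation": [0,0,0],"jaw": 0.044},
  ],
)

```text
clock: 14.77
ee_pos: [0.5767, 0.0214, 0.1967]
tcp_rot: [-2.949, -0.523, -0.659]
force: [0.2, -0.0, 1.0]
opening: 0.0446
finger_force: 0.0
```

>>> apply_moves(
  steps=[
    {"xyz": [0,0,-0.01],"rotation": [0,0,0],"jaw": 0.044},
    {"xyz": [0,0,0],"rotation": [0,0,0],"jaw": 0.044},
    {"xyz": [0,0,0],"rotation": [0,0,0],"jaw": 0.044},
  ],
)

```text
clock: 15.02
ee_pos: [0.5727, 0.0207, 0.2013]
tcp_rot: [-2.949, -0.522, -0.653]
force: [-0.3, 0.2, -1.5]
opening: 0.0443
finger_force: 0.0
```

```bash
cat > chk.py <<'E'
import sys
from h import *
from rail import Rr,O
from delta import S
L=dict(small=.108,medium=.114,large=.12)
s=get_state(); c=imaging.get_calibration("wrist"); W=imaging.capture("wrist"); cv2.imwrite(f"pics/{sys.argv[2]}.png",W[:,:,::-1])
print(s["clock"].__round__(2),s["ee_pos"].round(4),s["force"].round(1))
for k in sys.argv[1].split(","):
    y,r=S[k]
    for n,im,fi,cc in(("wrist",W,True,c),("scene",imaging.capture("scene"),False,imaging.get_calibration("scene")),("side",imaging.capture("side"),False,imaging.get_calibration("side"))):
        P=[proj(cc,O+Rr@np.array([x,y,r]),fi) for x in(-L[k]/2,L[k]/2)]
        m=np.zeros(im.shape[:2],np.uint8); cv2.line(m,*[tuple(int(v) for v in np.round(p)) for p in P],255,60 if fi else 24)
        h=cv2.inRange(cv2.cvtColor(im,cv2.COLOR_RGB2HSV),*HSV[k])&m
        ys,xs=np.nonzero(h)
        if len(xs)<20: print(k,n,"few",len(xs)); continue
        rc=cv2.minAreaRect(np.column_stack([xs,ys]).astype(np.float32)); e=ends(rc); e.sort(key=lambda q:np.linalg.norm(q-P[0]))
        # cast ends on the plane through the station square to n
        X=[]
        for q in e:
            o,d=ray(cc,q,fi); nn=Rr[:,2]; t=nn@(O+nn*r-o)/(nn@d); X.append(1e3*(Rr.T@(o+d*t-O)-[0,y,0]))
        dx=X[1]-X[0]
        print(k,n,"pred",[p.round(1) for p in P],"got",[np.round(q,1) for q in e],"mid xy mm",((X[0]+X[1])/2)[:2].round(1),"len",np.hypot(*dx[:2]).round(1),"ang",np.degrees(np.arctan2(dx[1],dx[0])).round(1))
E
python3 chk.py large w8
```

```text
15.02 [0.5727 0.0207 0.2013] [-0.3  0.2 -1.5]
large wrist pred [array([318.4, 258.9]), array([318.6, 124. ])] got [array([318.5, 265. ], dtype=float32), array([318.5, 126. ], dtype=float32)] mid xy mm [-4. -0.] len 124.8 ang 0.1
large scene pred [array([290.4, 182. ]), array([311.9, 150.4])] got [array([291.3, 182.8], dtype=float32), array([311.8, 148.7], dtype=float32)] mid xy mm [ 2.1 -0.2] len 126.6 ang 3.5
large side pred [array([290.4, 176.7]), array([311.1, 152.2])] got [array([291., 177.], dtype=float32), array([311.5, 150.6], dtype=float32)] mid xy mm [3.4 0.4] len 126.9 ang 2.8
```

Blue lies on its station: y 0.0 mm, angle 0.1° and x within about 3 mm by the views. Next is the green medium driver.

>>> apply_moves(
  steps=[
    {"xyz": [0,0.01,0],"rotation": [0,-5,0],"jaw": 0.05},
    {"xyz": [0,0.02,0],"rotation": [0,-5,0],"jaw": 0.05},
    {"xyz": [0,0.02,0],"rotation": [0,-5,0],"jaw": 0.05},
    {"xyz": [0,0.02,0],"rotation": [0,-5,0],"jaw": 0.05},
    {"xyz": [0,0.02,0],"rotation": [0,-5,0],"jaw": 0.05},
    {"xyz": [-0.035,0,0],"rotation": [0,0,0],"jaw": 0.05},
    {"xyz": [-0.035,0,0],"rotation": [0,0,0],"jaw": 0.05},
    {"xyz": [-0.035,0,0],"rotation": [0,0,0],"jaw": 0.05},
    {"xyz": [-0.035,0,0.01],"rotation": [0,0,0],"jaw": 0.05},
    {"xyz": [-0.021,0,0.02],"rotation": [0,0,0],"jaw": 0.05},
  ],
)

```text
clock: 16.0
ee_pos: [0.4518, -0.1204, 0.172]
tcp_rot: [3.092, 0.548, 0.002]
force: [0.0, -0.1, -0.0]
opening: 0.0498
finger_force: 0.0
```

>>> apply_moves(
  steps=[
    {"xyz": [0,0,0.03],"rotation": [0,0,5.5],"jaw": 0.05},
    {"xyz": [0,0,0.035],"rotation": [0,0,5.5],"jaw": 0.05},
    {"xyz": [0,0,0.035],"rotation": [0,0,5.6],"jaw": 0.05},
    {"xyz": [0,0,0.03],"rotation": [0,0,0],"jaw": 0.05},
    {"xyz": [0,0,0.015],"rotation": [0,0,0],"jaw": 0.05},
    {"xyz": [0,0,0],"rotation": [0,0,0],"jaw": 0.05},
    {"xyz": [0,0,0],"rotation": [0,0,0],"jaw": 0.05},
  ],
)

```text
clock: 16.58
ee_pos: [0.4521, -0.1194, 0.0258]
tcp_rot: [3.14, 0.096, -0.006]
force: [0.2, -0.5, 0.2]
opening: 0.05
finger_force: 0.0
```

```bash
python3 delta.py pick medium -0.036; python3 - <<'E'
from h import *
im=imaging.capture("scene"); c=imaging.get_calibration("scene")
for r in blobs(im,"medium"):
    P=[plane(c,q,False,.0105) for q in ends(r)]
    if .25<P[0][0]<.55 and P[0][1]>-.3: print([p.round(3) for p in P])
s=get_state();c=imaging.get_calibration("wrist"); im=imaging.capture("wrist")
for r in blobs(im,"medium",20)[:4]: print([plane(c,q,True,.0105).round(4) for q in ends(r)])
E
```

```text
clock 16.58 tcp [ 0.4521 -0.1194  0.0258] F [ 0.2 -0.5  0.2] open 0.05 vmax 0.047
target [ 0.4522 -0.1188 -0.036 ] d world [ 0.0001  0.0006 -0.0618]
shift in present tool axes mm [ 0.4 -0.7 61.8] in goal axes [ 0.2 -0.6 61.8]
turn in tool axes deg [0.02 0.2  0.12] euler zyx [0.12 0.2  0.02]
[array([ 0.513, -0.115,  0.01 ]), array([ 0.394, -0.123,  0.01 ])]
[array([ 0.5086, -0.1151,  0.0105]), array([ 0.3891, -0.1222,  0.0105])]
[array([ 0.6497, -0.3696,  0.0105]), array([ 0.5672, -0.3886,  0.0105])]
```

>>> apply_moves(
  steps=[
    {"xyz": [0,-0.0005,0.02],"rotation": [0,0,0],"jaw": 0.04},
    {"xyz": [0,0,0.022],"rotation": [0,0,0],"jaw": 0.04},
    {"xyz": [0,0,0.01],"rotation": [0,0,0],"jaw": 0.04},
    {"xyz": [0,0,0.004],"rotation": [0,0,0],"jaw": 0.036},
    {"xyz": [0,0,0.002],"rotation": [0,0,0],"jaw": 0.034},
    {"xyz": [0,0,0.002],"rotation": [0,0,0],"jaw": 0.034},
    {"xyz": [0,0,0],"rotation": [0,0,0],"jaw": 0.034},
  ],
)

```text
clock: 17.27
ee_pos: [0.4538, -0.1188, -0.0323]
tcp_rot: [3.14, 0.096, 0.003]
force: [0.4, -0.0, 0.5]
opening: 0.0343
finger_force: 0.0
```

>>> apply_moves(
  steps=[
    {"xyz": [0,0,0.001],"rotation": [0,0,0],"jaw": 0.034},
    {"xyz": [0,0,0.001],"rotation": [0,0,0],"jaw": 0.034},
    {"xyz": [0,0,0],"rotation": [0,0,0],"jaw": 0.034},
  ],
)

```text
clock: 17.52
ee_pos: [0.4531, -0.1188, -0.0349]
tcp_rot: [-3.14, -0.096, -0.001]
force: [0.7, 0.3, -0.0]
opening: 0.0338
finger_force: 0.0
```

>>> apply_moves(
  steps=[
    {"xyz": [-0.001,0,0.001],"rotation": [0,0,0],"jaw": 0.034},
    {"xyz": [0,0,0],"rotation": [0,0,0],"jaw": 0.008},
    {"xyz": [0,0,0],"rotation": [0,0,0],"jaw": 0.008},
    {"xyz": [0,0,0],"rotation": [0,0,0],"jaw": 0.008},
    {"xyz": [0,0,0],"rotation": [0,0,0],"jaw": 0.008},
    {"xyz": [0,0,0],"rotation": [0,0,0],"jaw": 0.008},
  ],
)

```text
clock: 18.02
ee_pos: [0.4527, -0.119, -0.0352]
tcp_rot: [3.14, 0.097, 0.003]
force: [-1.2, 0.4, 7.3]
opening: 0.0191
finger_force: 59.3
```

Green gripped (19.1 mm, same 2 mm low readout, 59 N). Lifting and turning.

>>> apply_moves(
  steps=[
    {"xyz": [0,0,-0.01],"rotation": [0,0,0],"jaw": 0.008},
    {"xyz": [0,0,-0.02],"rotation": [0,0,0],"jaw": 0.008},
    {"xyz": [0,0,-0.03],"rotation": [0,0,0],"jaw": 0.008},
    {"xyz": [0,0,-0.035],"rotation": [0,0,0],"jaw": 0.008},
    {"xyz": [0,0,-0.035],"rotation": [0,0,0],"jaw": 0.008},
    {"xyz": [0,0,-0.035],"rotation": [0,0,-5.5],"jaw": 0.008},
    {"xyz": [0,0,-0.03],"rotation": [0,0,-5.5],"jaw": 0.008},
    {"xyz": [0,0,-0.02],"rotation": [0,0,-5.5],"jaw": 0.008},
    {"xyz": [0,0,-0.01],"rotation": [0,0,0],"jaw": 0.008},
    {"xyz": [0,0,0],"rotation": [0,0,0],"jaw": 0.008},
  ],
)

```text
clock: 18.85
ee_pos: [0.4532, -0.119, 0.1914]
tcp_rot: [3.093, 0.546, 0.008]
force: [0.4, -0.2, -0.4]
opening: 0.0189
finger_force: 58.6
```

>>> apply_moves(
  steps=[
    {"xyz": [0,-0.01,0],"rotation": [0,5,0],"jaw": 0.008},
    {"xyz": [0,-0.02,0],"rotation": [0,5,0],"jaw": 0.008},
    {"xyz": [0,-0.03,0],"rotation": [0,5,0],"jaw": 0.008},
    {"xyz": [0,-0.03,0],"rotation": [0,5,0],"jaw": 0.008},
    {"xyz": [0,-0.03,0],"rotation": [0,5,0],"jaw": 0.008},
    {"xyz": [0,-0.02,0],"rotation": [0,0,0],"jaw": 0.008},
    {"xyz": [0,-0.01,0],"rotation": [0,0,0],"jaw": 0.008},
    {"xyz": [0,0,0],"rotation": [0,0,0],"jaw": 0.008},
    {"xyz": [0,0,0],"rotation": [0,0,0],"jaw": 0.008},
  ],
)

```text
clock: 19.6
ee_pos: [0.3998, 0.0225, 0.1878]
tcp_rot: [-2.95, -0.523, -0.652]
force: [0.2, -0.1, -0.2]
opening: 0.0188
finger_force: 58.9
```

```bash
python3 delta.py place medium 0.06 -0.0005 -0.0457; python3 - <<'E'
from h import *
s=get_state(); c=imaging.get_calibration("wrist"); R=Ro.from_rotvec(s["tcp_rot"]).as_matrix()
im=imaging.capture("wrist"); cv2.imwrite("pics/w9.png",im[:,:,::-1])
print("pred",[proj(c,s["ee_pos"]+R@np.array([x-.0005,0,-.0457]),True).round(0) for x in(-.057,.057)])
for r in blobs(im,"medium",15)[:5]: print(np.round(r[0]), [np.round(q) for q in ends(r)])
E
```

```text
clock 19.6 tcp [0.3998 0.0225 0.1878] F [ 0.2 -0.1 -0.2] open 0.0188 vmax 0.041
target [0.5739 0.1002 0.1472] d world [ 0.1741  0.0777 -0.0406]
shift in present tool axes mm [155.3 -13.  117. ] in goal axes [155.2 -13.4 117.2]
turn in tool axes deg [-0.06  0.07  0.1 ] euler zyx [ 0.1   0.07 -0.06]
pred [array([318., 352.]), array([318., 152.])]
[317. 262.] [array([317., 177.], dtype=float32), array([317., 346.], dtype=float32)]
[317. 171.] [array([340., 170.], dtype=float32), array([294., 171.], dtype=float32)]
[316. 158.] [array([340., 158.], dtype=float32), array([293., 158.], dtype=float32)]
[588. 192.] [array([587., 168.], dtype=float32), array([588., 217.], dtype=float32)]
```

>>> apply_moves(
  steps=[
    {"xyz": [0.02,-0.002,0],"rotation": [0,0,0],"jaw": 0.008},
    {"xyz": [0.03,-0.003,0],"rotation": [0,0,0],"jaw": 0.008},
    {"xyz": [0.035,-0.004,0],"rotation": [0,0,0],"jaw": 0.008},
    {"xyz": [0.035,-0.004,0],"rotation": [0,0,0],"jaw": 0.008},
    {"xyz": [0.025,0,0.015],"rotation": [0,0,0],"jaw": 0.008},
    {"xyz": [0.01,0,0.03],"rotation": [0,0,0],"jaw": 0.008},
    {"xyz": [0,0,0.035],"rotation": [0,0,0],"jaw": 0.008},
    {"xyz": [0,0,0.025],"rotation": [0,0,0],"jaw": 0.008},
    {"xyz": [0,0,0.01],"rotation": [0,0,0],"jaw": 0.008},
    {"xyz": [0,0,0],"rotation": [0,0,0],"jaw": 0.008},
  ],
)

```text
clock: 20.48
ee_pos: [0.5732, 0.0973, 0.146]
tcp_rot: [-2.955, -0.518, -0.644]
force: [-0.6, -0.1, 1.0]
opening: 0.019
finger_force: 58.9
```

>>> apply_moves(
  steps=[
    {"xyz": [0,0,0],"rotation": [0,0,0],"jaw": 0.008},
    {"xyz": [0,0,0],"rotation": [0,0,0],"jaw": 0.008},
  ],
)

```text
clock: 20.65
ee_pos: [0.5747, 0.0987, 0.1521]
tcp_rot: [-2.949, -0.519, -0.658]
force: [0.0, -0.2, -0.2]
opening: 0.0188
finger_force: 58.9
```

```bash
python3 delta.py place medium 0.025 -0.0005 -0.0457
```

```text
clock 20.65 tcp [0.5747 0.0987 0.1521] F [ 0.  -0.2 -0.2] open 0.0188 vmax 0.021
target [0.5878 0.1052 0.1155] d world [ 0.0131  0.0065 -0.0366]
shift in present tool axes mm [-2.4 -1.6 39.3] in goal axes [-2.3 -1.6 39.3]
turn in tool axes deg [ 0.03 -0.16 -0.02] euler zyx [-0.02 -0.16  0.03]
```

>>> apply_moves(
  steps=[
    {"xyz": [-0.0025,-0.0015,0.01],"rotation": [0,0,0],"jaw": 0.008},
    {"xyz": [0,0,0.015],"rotation": [0,0,0],"jaw": 0.008},
    {"xyz": [0,0,0.01],"rotation": [0,0,0],"jaw": 0.008},
    {"xyz": [0,0,0.004],"rotation": [0,0,0],"jaw": 0.008},
    {"xyz": [0,0,0],"rotation": [0,0,0],"jaw": 0.008},
    {"xyz": [0,0,0],"rotation": [0,0,0],"jaw": 0.008},
  ],
)

```text
clock: 21.15
ee_pos: [0.587, 0.1053, 0.1146]
tcp_rot: [-2.95, -0.52, -0.656]
force: [-0.2, -0.4, -1.4]
opening: 0.0186
finger_force: 58.9
```

```bash
cat >> delta.py <<'E'
    print("F rail axes",(Rr.T@s["force"]).round(1),"pad",round(float(s["finger_force"]),1))
E
python3 delta.py place medium 0 -0.0005 -0.0457
```

```text
clock 21.15 tcp [0.587  0.1053 0.1146] F [-0.2 -0.4 -1.4] open 0.0186 vmax 0.009
target [0.5977 0.1088 0.0928] d world [ 0.0107  0.0035 -0.0218]
shift in present tool axes mm [ 1.   0.4 24.5] in goal axes [ 1.   0.4 24.5]
turn in tool axes deg [ 0.01 -0.06  0.01] euler zyx [ 0.01 -0.06  0.01]
F rail axes [-0.9 -0.3 -1.1] pad 58.9
```

>>> apply_moves(
  steps=[
    {"xyz": [0.001,0,0.008],"rotation": [0,0,0],"jaw": 0.008},
    {"xyz": [0,0,0.008],"rotation": [0,0,0],"jaw": 0.008},
    {"xyz": [0,0,0.006],"rotation": [0,0,0],"jaw": 0.008},
    {"xyz": [0,0,0.006],"rotation": [0,0,0],"jaw": 0.008},
    {"xyz": [0,0,0.005],"rotation": [0,0,0],"jaw": 0.008},
    {"xyz": [0,0,0.003],"rotation": [0,0,0],"jaw": 0.008},
    {"xyz": [0,0,0],"rotation": [0,0,0],"jaw": 0.008},
  ],
)

```text
clock: 21.73
ee_pos: [0.6028, 0.1107, 0.082]
tcp_rot: [-2.95, -0.521, -0.656]
force: [-0.2, -3.0, 5.4]
opening: 0.0189
finger_force: 63.7
```

```bash
python3 delta.py place medium 0 -0.0005 -0.0457
```

```text
clock 21.73 tcp [0.6028 0.1107 0.082 ] F [-0.2 -3.   5.4] open 0.0189 vmax 0.014
target [0.5977 0.1088 0.0928] d world [-0.0051 -0.0019  0.0109]
shift in present tool axes mm [ -0.3   0.1 -12.1] in goal axes [ -0.3   0.  -12.1]
turn in tool axes deg [ 0.04 -0.08  0.03] euler zyx [ 0.03 -0.08  0.04]
F rail axes [ 1.2 -2.7  5.4] pad 63.7
```

It appears to have clicked already (5.4 N with 12 mm of travel). Pushing on to about 31 mm.

>>> apply_moves(
  steps=[
    {"xyz": [0,0,0.005],"rotation": [0,0,0],"jaw": 0.008},
    {"xyz": [0,0,0.005],"rotation": [0,0,0],"jaw": 0.008},
    {"xyz": [0,0,0.004],"rotation": [0,0,0],"jaw": 0.008},
    {"xyz": [0,0,0.003],"rotation": [0,0,0],"jaw": 0.008},
    {"xyz": [0,0,0.001],"rotation": [0,0,0],"jaw": 0.008},
    {"xyz": [0,0,0],"rotation": [0,0,0],"jaw": 0.008},
    {"xyz": [0,0,0],"rotation": [0,0,0],"jaw": 0.008},
  ],
)

```text
clock: 22.32
ee_pos: [0.6097, 0.1131, 0.0664]
tcp_rot: [-2.95, -0.521, -0.657]
force: [-6.1, -4.1, 11.2]
opening: 0.0186
finger_force: 64.6
```

```bash
python3 delta.py place medium 0 -0.0005 -0.0457
```

```text
clock 22.32 tcp [0.6097 0.1131 0.0664] F [-6.1 -4.1 11.2] open 0.0186 vmax 0.003
target [0.5977 0.1088 0.0928] d world [-0.012  -0.0043  0.0264]
shift in present tool axes mm [ -0.3  -0.1 -29.3] in goal axes [ -0.3  -0.1 -29.3]
turn in tool axes deg [ 0.04 -0.09  0.04] euler zyx [ 0.04 -0.09  0.04]
F rail axes [-1.7 -1.7 13.2] pad 64.6
```

>>> apply_moves(
  steps=[
    {"xyz": [0,0,0.002],"rotation": [0,0,0],"jaw": 0.008},
    {"xyz": [0,0,0.0015],"rotation": [0,0,0],"jaw": 0.008},
    {"xyz": [0,0,0],"rotation": [0,0,0],"jaw": 0.008},
    {"xyz": [0,0,0],"rotation": [0,0,0],"jaw": 0.008},
  ],
)

```text
clock: 22.65
ee_pos: [0.611, 0.1135, 0.0634]
tcp_rot: [-2.95, -0.521, -0.657]
force: [-7.3, -3.2, 12.3]
opening: 0.0186
finger_force: 64.7
```

```bash
python3 delta.py place medium 0 -0.0005 -0.0457
```

```text
clock 22.65 tcp [0.611  0.1135 0.0634] F [-7.3 -3.2 12.3] open 0.0186 vmax 0.004
target [0.5977 0.1088 0.0928] d world [-0.0133 -0.0047  0.0294]
shift in present tool axes mm [ -0.3  -0.1 -32.6] in goal axes [ -0.4  -0.1 -32.6]
turn in tool axes deg [ 0.05 -0.1   0.04] euler zyx [ 0.04 -0.1   0.05]
F rail axes [-2.  -0.6 14.5] pad 64.7
```

>>> apply_moves(
  steps=[
    {"xyz": [0,0,-0.006],"rotation": [0,0,0],"jaw": 0.008},
    {"xyz": [0,0,-0.008],"rotation": [0,0,0],"jaw": 0.008},
    {"xyz": [0,0,-0.008],"rotation": [0,0,0],"jaw": 0.008},
    {"xyz": [0,0,-0.006],"rotation": [0,0,0],"jaw": 0.008},
    {"xyz": [0,0,-0.004],"rotation": [0,0,0],"jaw": 0.008},
    {"xyz": [0,0,0],"rotation": [0,0,0],"jaw": 0.008},
    {"xyz": [0,0,0],"rotation": [0,0,0],"jaw": 0.008},
  ],
)

```text
clock: 23.23
ee_pos: [0.5972, 0.1091, 0.09]
tcp_rot: [-2.951, -0.52, -0.652]
force: [1.1, -1.5, 0.5]
opening: 0.019
finger_force: 63.2
```

```bash
python3 delta.py place medium 0 -0.0005 -0.0457
```

```text
clock 23.23 tcp [0.5972 0.1091 0.09  ] F [ 1.1 -1.5  0.5] open 0.019 vmax 0.005
target [0.5977 0.1088 0.0928] d world [ 0.0005 -0.0003  0.0028]
shift in present tool axes mm [ 1.5  0.4 -2.4] in goal axes [ 1.5  0.4 -2.4]
turn in tool axes deg [ 0.    0.09 -0.01] euler zyx [-0.01  0.09  0.  ]
F rail axes [ 0.7 -1.8  0.2] pad 63.2
```

Force is back to 0, so the bed is up. Releasing and backing off.

>>> apply_moves(
  steps=[
    {"xyz": [0,0,0],"rotation": [0,0,0],"jaw": 0.04},
    {"xyz": [0,0,0],"rotation": [0,0,0],"jaw": 0.04},
    {"xyz": [0,0,0],"rotation": [0,0,0],"jaw": 0.04},
    {"xyz": [0,0,-0.008],"rotation": [0,0,0],"jaw": 0.04},
    {"xyz": [0,0,-0.02],"rotation": [0,0,0],"jaw": 0.04},
    {"xyz": [0,0,-0.03],"rotation": [0,0,0],"jaw": 0.04},
    {"xyz": [0,0,-0.035],"rotation": [0,0,0],"jaw": 0.04},
    {"xyz": [0,0,-0.03],"rotation": [0,0,0],"jaw": 0.04},
    {"xyz": [0,0,0],"rotation": [0,0,0],"jaw": 0.04},
    {"xyz": [0,0,0],"rotation": [0,0,0],"jaw": 0.04},
  ],
)

```text
clock: 24.07
ee_pos: [0.5493, 0.0919, 0.2057]
tcp_rot: [-2.947, -0.52, -0.662]
force: [-0.3, 0.1, -1.4]
opening: 0.04
finger_force: 0.0
```

```bash
python3 chk.py large,medium w10; python3 delta.py pick small -0.036
```

```text
24.07 [0.5493 0.0919 0.2057] [-0.3  0.1 -1.4]
large wrist pred [array([397.6, 260.4]), array([407.8, 131.2])] got [array([398.8, 267.1], dtype=float32), array([408.1, 132.7], dtype=float32)] mid xy mm [-4.3 -1.2] len 126.1 ang 0.8
large scene pred [array([290.4, 182. ]), array([311.9, 150.4])] got [array([291.3, 182.8], dtype=float32), array([312.1, 148.8], dtype=float32)] mid xy mm [ 2.1 -0.7] len 126.4 ang 2.8
large side pred [array([290.4, 176.7]), array([311.1, 152.2])] got [array([290.8, 176.9], dtype=float32), array([311.5, 150.6], dtype=float32)] mid xy mm [3.4 0.7] len 126.6 ang 2.3
medium wrist pred [array([318.3, 257.7]), array([318.3, 132.6])] got [array([318., 262.], dtype=float32), array([318., 135.], dtype=float32)] mid xy mm [-3.3  0.3] len 116.6 ang -0.0
medium scene pred [array([271.4, 172.6]), array([291.8, 143.5])] got [array([271.2, 172.8], dtype=float32), array([292.5, 142.6], dtype=float32)] mid xy mm [1.4 0.1] len 118.7 ang -0.1
medium side pred [array([276.4, 169.1]), array([295.8, 146.7])] got [array([276. , 168.3], dtype=float32), array([295.6, 145.6], dtype=float32)] mid xy mm [2.9 4. ] len 115.6 ang 0.2
clock 24.32 tcp [0.5483 0.0913 0.2011] F [-0.3  0.2 -0.6] open 0.0402 vmax 0.003
target [ 0.4448 -0.3195 -0.036 ] d world [-0.1035 -0.4108 -0.2371]
shift in present tool axes mm [-315.5  350.6  115.2] in goal axes [-189.3  379.   237.1]
turn in tool axes deg [ -1.64 -24.83   7.48] euler zyx [  8.36 -24.63  -3.5 ]
F rail axes [-0.5  0.3 -0.5] pad 0.0
```

Blue and green both lie square on their stations. Now the yellow one.

>>> apply_moves(
  steps=[
    {"xyz": [0,0.015,0],"rotation": [0,-5,0],"jaw": 0.04},
    {"xyz": [0,0.03,0],"rotation": [0,-5,0],"jaw": 0.04},
    {"xyz": [0,0.03,0],"rotation": [0,-5,0],"jaw": 0.04},
    {"xyz": [0,0.03,0],"rotation": [0,-5,0],"jaw": 0.04},
    {"xyz": [0,0.03,0],"rotation": [0,-4.9,0],"jaw": 0.04},
    {"xyz": [-0.025,0.0228,0],"rotation": [0,0,0],"jaw": 0.04},
    {"xyz": [-0.0265,0.024,0],"rotation": [0,0,0],"jaw": 0.04},
    {"xyz": [-0.0265,0.024,0],"rotation": [0,0,0],"jaw": 0.04},
    {"xyz": [-0.0265,0.024,0],"rotation": [0,0,0],"jaw": 0.04},
    {"xyz": [-0.0265,0.024,0],"rotation": [0,0,0],"jaw": 0.04},
  ],
)

```text
clock: 25.15
ee_pos: [0.5115, -0.1932, 0.2008]
tcp_rot: [-3.093, -0.546, 0.001]
force: [-0.9, -0.8, -0.1]
opening: 0.0398
finger_force: 0.0
```

>>> apply_moves(
  steps=[
    {"xyz": [-0.0265,0.024,0],"rotation": [0,0,0],"jaw": 0.04},
    {"xyz": [-0.0265,0.024,0],"rotation": [0,0,0],"jaw": 0.04},
    {"xyz": [-0.0265,0.024,0],"rotation": [0,0,0],"jaw": 0.04},
    {"xyz": [-0.0265,0.024,0],"rotation": [0,0,0],"jaw": 0.04},
    {"xyz": [0,0,0.02],"rotation": [0,0,3.8],"jaw": 0.04},
    {"xyz": [0,0,0.035],"rotation": [0,0,3.8],"jaw": 0.04},
    {"xyz": [0,0,0.035],"rotation": [0,0,0],"jaw": 0.04},
    {"xyz": [0,0,0.035],"rotation": [0,0,0],"jaw": 0.04},
    {"xyz": [0,0,0.02],"rotation": [0,0,0],"jaw": 0.04},
    {"xyz": [0,0,0.01],"rotation": [0,0,0],"jaw": 0.04},
  ],
)

```text
clock: 25.98
ee_pos: [0.4433, -0.317, 0.0426]
tcp_rot: [-3.119, -0.338, 0.008]
force: [-0.8, -0.1, 0.3]
opening: 0.0401
finger_force: 0.0
```

```bash
python3 delta.py pick small -0.036; python3 - <<'E'
from h import *
s=get_state();c=imaging.get_calibration("wrist"); im=imaging.capture("wrist")
for n,f in (("wrist",True),("scene",False),("side",False)):
    im=imaging.capture(n); c=imaging.get_calibration(n)
    for r in blobs(im,"small",20)[:6]:
        P=[plane(c,q,f,.008) for q in ends(r)]
        if .25<P[0][0]<.6 and P[0][1]<-.2: print(n,[p.round(4) for p in P],np.degrees(np.arctan2(P[0][1]-P[1][1],P[0][0]-P[1][0])).round(1))
E
```

```text
clock 25.98 tcp [ 0.4433 -0.317   0.0426] F [-0.8 -0.1  0.3] open 0.0401 vmax 0.243
target [ 0.4448 -0.3195 -0.036 ] d world [ 0.0015 -0.0025 -0.0786]
shift in present tool axes mm [ 1.3  3.1 78.6] in goal axes [ 0.9  2.7 78.6]
turn in tool axes deg [-0.29  0.25 -0.04] euler zyx [-0.04  0.25 -0.29]
F rail axes [-0.5  0.2  0.6] pad 0.0
wrist [array([ 0.4985, -0.3085,  0.008 ]), array([ 0.3886, -0.3331,  0.008 ])] 12.6
scene [array([ 0.502 , -0.3073,  0.008 ]), array([ 0.3914, -0.3317,  0.008 ])] 12.4
side [array([ 0.5008, -0.3073,  0.008 ]), array([ 0.3889, -0.33  ,  0.008 ])] 11.5
```

>>> apply_moves(
  steps=[
    {"xyz": [0.0015,0.0034,0.02],"rotation": [0,0,0],"jaw": 0.04},
    {"xyz": [0,0,0.025],"rotation": [0,0,0],"jaw": 0.036},
    {"xyz": [0,0,0.015],"rotation": [0,0,0],"jaw": 0.034},
    {"xyz": [0,0,0.005],"rotation": [0,0,0],"jaw": 0.034},
    {"xyz": [0,0,0.002],"rotation": [0,0,0],"jaw": 0.03},
    {"xyz": [0,0,0],"rotation": [0,0,0],"jaw": 0.03},
    {"xyz": [0,0,0],"rotation": [0,0,0],"jaw": 0.03},
  ],
)

```text
clock: 26.77
ee_pos: [0.4496, -0.3218, -0.0182]
tcp_rot: [3.122, 0.34, 0.007]
force: [-0.5, 1.0, -0.2]
opening: 0.0299
finger_force: 0.0
```

```bash
sed -i 's/small=(.4448,-.3195,12.4)/small=(.4452,-.3202,12.4)/' delta.py; python3 delta.py pick small -0.033
```

```text
clock 26.77 tcp [ 0.4496 -0.3218 -0.0182] F [-0.5  1.  -0.2] open 0.0299 vmax 0.003
target [ 0.4452 -0.3202 -0.033 ] d world [-0.0044  0.0016 -0.0148]
shift in present tool axes mm [-4.  -2.5 14.8] in goal axes [-4.  -2.5 14.8]
turn in tool axes deg [ 0.1  -0.23  0.03] euler zyx [ 0.03 -0.23  0.1 ]
F rail axes [-0.2  1.1 -0.1] pad 0.0
```

>>> apply_moves(
  steps=[
    {"xyz": [-0.004,-0.0025,0],"rotation": [0,0,0],"jaw": 0.03},
    {"xyz": [0,0,0.004],"rotation": [0,0,0],"jaw": 0.03},
    {"xyz": [0,0,0.005],"rotation": [0,0,0],"jaw": 0.03},
    {"xyz": [0,0,0.003],"rotation": [0,0,0],"jaw": 0.03},
    {"xyz": [0,0,0.002],"rotation": [0,0,0],"jaw": 0.03},
    {"xyz": [0,0,0],"rotation": [0,0,0],"jaw": 0.03},
  ],
)

```text
clock: 27.27
ee_pos: [0.4434, -0.3194, -0.0346]
tcp_rot: [-3.122, -0.339, -0.001]
force: [-0.0, 0.2, -0.2]
opening: 0.0298
finger_force: 0.0
```

```bash
python3 delta.py pick small -0.033
```

```text
clock 27.27 tcp [ 0.4434 -0.3194 -0.0346] F [-0.   0.2 -0.2] open 0.0298 vmax 0.011
target [ 0.4452 -0.3202 -0.033 ] d world [ 0.0018 -0.0008  0.0016]
shift in present tool axes mm [ 1.5  1.2 -1.6] in goal axes [ 1.5  1.2 -1.6]
turn in tool axes deg [-0.05 -0.04 -0.  ] euler zyx [-0.   -0.04 -0.05]
F rail axes [-0.1  0.2 -0.2] pad 0.0
```

>>> apply_moves(
  steps=[
    {"xyz": [0,0,0],"rotation": [0,0,0],"jaw": 0.004},
    {"xyz": [0,0,0],"rotation": [0,0,0],"jaw": 0.004},
    {"xyz": [0,0,0],"rotation": [0,0,0],"jaw": 0.004},
    {"xyz": [0,0,0],"rotation": [0,0,0],"jaw": 0.004},
    {"xyz": [0,0,0],"rotation": [0,0,0],"jaw": 0.004},
  ],
)

```text
clock: 27.68
ee_pos: [0.444, -0.3196, -0.0338]
tcp_rot: [-3.123, -0.339, -0.003]
force: [0.6, -0.1, -0.1]
opening: 0.0136
finger_force: 58.6
```

Yellow gripped (13.6 mm, 59 N). Lifting, turning and moving toward the rail.

>>> apply_moves(
  steps=[
    {"xyz": [0,0,-0.01],"rotation": [0,0,0],"jaw": 0.004},
    {"xyz": [0,0,-0.02],"rotation": [0,0,0],"jaw": 0.004},
    {"xyz": [0,0,-0.03],"rotation": [0,0,0],"jaw": 0.004},
    {"xyz": [0,0,-0.035],"rotation": [0,0,0],"jaw": 0.004},
    {"xyz": [0,0,-0.035],"rotation": [0,0,0],"jaw": 0.004},
    {"xyz": [0,0,-0.035],"rotation": [0,0,-3.8],"jaw": 0.004},
    {"xyz": [0,0,-0.03],"rotation": [0,0,-3.8],"jaw": 0.004},
    {"xyz": [0,0,-0.02],"rotation": [0,0,0],"jaw": 0.004},
    {"xyz": [0,0,-0.01],"rotation": [0,0,0],"jaw": 0.004},
  ],
)

```text
clock: 28.43
ee_pos: [0.4445, -0.3205, 0.1955]
tcp_rot: [3.09, 0.545, 0.01]
force: [0.5, 0.5, -0.3]
opening: 0.0137
finger_force: 58.6
```

>>> apply_moves(
  steps=[
    {"xyz": [0,-0.015,0],"rotation": [0,5,0],"jaw": 0.004},
    {"xyz": [0,-0.03,0],"rotation": [0,5,0],"jaw": 0.004},
    {"xyz": [0,-0.035,0],"rotation": [0,5,0],"jaw": 0.004},
    {"xyz": [0,-0.035,0],"rotation": [0,5,0],"jaw": 0.004},
    {"xyz": [0,-0.035,0],"rotation": [0,5,0],"jaw": 0.004},
    {"xyz": [0,-0.035,0],"rotation": [0,0,0],"jaw": 0.004},
    {"xyz": [0,-0.035,0],"rotation": [0,0,0],"jaw": 0.004},
    {"xyz": [0,-0.035,0],"rotation": [0,0,0],"jaw": 0.004},
    {"xyz": [0,-0.02,0],"rotation": [0,0,0],"jaw": 0.004},
    {"xyz": [0,0,0],"rotation": [0,0,0],"jaw": 0.004},
  ],
)

```text
clock: 29.27
ee_pos: [0.3488, -0.0613, 0.1906]
tcp_rot: [-2.945, -0.53, -0.657]
force: [0.7, -1.3, -0.8]
opening: 0.0138
finger_force: 58.8
```

```bash
python3 delta.py place small 0.06 0.0012 -0.0418; python3 - <<'E'
from h import *
s=get_state(); c=imaging.get_calibration("wrist"); R=Ro.from_rotvec(s["tcp_rot"]).as_matrix()
im=imaging.capture("wrist"); cv2.imwrite("pics/w11.png",im[:,:,::-1])
print("pred",[proj(c,s["ee_pos"]+R@np.array([x+.0012,0,-.0418]),True).round(0) for x in(-.054,.054)])
for r in blobs(im,"small",15)[:5]: print(np.round(r[0]), [np.round(q) for q in ends(r)])
E
```

```text
clock 29.27 tcp [ 0.3488 -0.0613  0.1906] F [ 0.7 -1.3 -0.8] open 0.0138 vmax 0.212
target [0.5462 0.1699 0.1478] d world [ 0.1974  0.2312 -0.0429]
shift in present tool axes mm [ 222.1 -147.8  151.8] in goal axes [ 221.6 -149.7  150.6]
turn in tool axes deg [-0.23 -0.15  0.33] euler zyx [ 0.33 -0.15 -0.23]
F rail axes [-0.2 -1.4 -0.8] pad 58.8
pred [array([318., 342.]), array([318., 154.])]
[318. 256.] [array([318., 167.], dtype=float32), array([318., 346.], dtype=float32)]
[318. 160.] [array([300., 159.], dtype=float32), array([335., 160.], dtype=float32)]
```

>>> apply_moves(
  steps=[
    {"xyz": [0.02,-0.014,0],"rotation": [0,0,0],"jaw": 0.004},
    {"xyz": [0.03,-0.02,0],"rotation": [0,0,0],"jaw": 0.004},
    {"xyz": [0.033,-0.022,0],"rotation": [0,0,0],"jaw": 0.004},
    {"xyz": [0.033,-0.022,0],"rotation": [0,0,0],"jaw": 0.004},
    {"xyz": [0.033,-0.022,0],"rotation": [0,0,0],"jaw": 0.004},
    {"xyz": [0.033,-0.022,0],"rotation": [0,0,0],"jaw": 0.004},
    {"xyz": [0.025,-0.017,0.01],"rotation": [0,0,0],"jaw": 0.004},
    {"xyz": [0.015,-0.01,0.02],"rotation": [0,0,0],"jaw": 0.004},
    {"xyz": [0,0,0.03],"rotation": [0,0,0],"jaw": 0.004},
    {"xyz": [0,0,0.03],"rotation": [0,0,0],"jaw": 0.004},
  ],
)

```text
clock: 30.15
ee_pos: [0.5266, 0.1567, 0.2022]
tcp_rot: [-2.951, -0.518, -0.655]
force: [-0.2, -0.7, -0.8]
opening: 0.0134
finger_force: 58.8
```

>>> apply_moves(
  steps=[
    {"xyz": [0,0,0.03],"rotation": [0,0,0],"jaw": 0.004},
    {"xyz": [0,0,0.02],"rotation": [0,0,0],"jaw": 0.004},
    {"xyz": [0,0,0],"rotation": [0,0,0],"jaw": 0.004},
    {"xyz": [0,0,0],"rotation": [0,0,0],"jaw": 0.004},
    {"xyz": [0,0,0],"rotation": [0,0,0],"jaw": 0.004},
  ],
)

```text
clock: 30.57
ee_pos: [0.5455, 0.1633, 0.1593]
tcp_rot: [-2.951, -0.518, -0.657]
force: [-0.2, -0.4, 0.7]
opening: 0.0132
finger_force: 58.8
```

```bash
python3 delta.py place small 0.025 0.0012 -0.0418
```

```text
clock 30.57 tcp [0.5455 0.1633 0.1593] F [-0.2 -0.4  0.7] open 0.0132 vmax 0.027
target [0.5601 0.175  0.116 ] d world [ 0.0146  0.0117 -0.0432]
shift in present tool axes mm [-2.3 -6.  46.7] in goal axes [-2.2 -6.  46.7]
turn in tool axes deg [ 0.06 -0.1  -0.07] euler zyx [-0.07 -0.1   0.06]
F rail axes [ 0.  -0.3  0.8] pad 58.8
```

>>> apply_moves(
  steps=[
    {"xyz": [-0.002,-0.006,0.01],"rotation": [0,0,0],"jaw": 0.004},
    {"xyz": [0,0,0.02],"rotation": [0,0,0],"jaw": 0.004},
    {"xyz": [0,0,0.012],"rotation": [0,0,0],"jaw": 0.004},
    {"xyz": [0,0,0.004],"rotation": [0,0,0],"jaw": 0.004},
    {"xyz": [0,0,0],"rotation": [0,0,0],"jaw": 0.004},
    {"xyz": [0,0,0],"rotation": [0,0,0],"jaw": 0.004},
    {"xyz": [0,0,0],"rotation": [0,0,0],"jaw": 0.004},
  ],
)

```text
clock: 31.15
ee_pos: [0.5597, 0.1761, 0.1176]
tcp_rot: [-2.948, -0.52, -0.659]
force: [0.7, -0.1, -0.2]
opening: 0.014
finger_force: 58.8
```

```bash
python3 delta.py place small 0 0.0012 -0.0418
```

```text
clock 31.15 tcp [0.5597 0.1761 0.1176] F [ 0.7 -0.1 -0.2] open 0.014 vmax 0.005
target [0.57   0.1786 0.0934] d world [ 0.0103  0.0025 -0.0242]
shift in present tool axes mm [-0.7  1.2 26.4] in goal axes [-0.7  1.2 26.4]
turn in tool axes deg [-0.02 -0.2  -0.02] euler zyx [-0.02 -0.2  -0.02]
F rail axes [ 0.5 -0.3 -0.5] pad 58.8
```

>>> apply_moves(
  steps=[
    {"xyz": [-0.0005,0.001,0.008],"rotation": [0,0,0],"jaw": 0.004},
    {"xyz": [0,0,0.008],"rotation": [0,0,0],"jaw": 0.004},
    {"xyz": [0,0,0.007],"rotation": [0,0,0],"jaw": 0.004},
    {"xyz": [0,0,0.006],"rotation": [0,0,0],"jaw": 0.004},
    {"xyz": [0,0,0.005],"rotation": [0,0,0],"jaw": 0.004},
    {"xyz": [0,0,0.004],"rotation": [0,0,0],"jaw": 0.004},
    {"xyz": [0,0,0],"rotation": [0,0,0],"jaw": 0.004},
  ],
)

```text
clock: 31.73
ee_pos: [0.5751, 0.1806, 0.0816]
tcp_rot: [-2.949, -0.521, -0.658]
force: [-5.5, -2.4, 10.8]
opening: 0.0136
finger_force: 60.0
```

```bash
python3 delta.py place small 0 0.0012 -0.0418
```

```text
clock 31.73 tcp [0.5751 0.1806 0.0816] F [-5.5 -2.4 10.8] open 0.0136 vmax 0.019
target [0.57   0.1786 0.0934] d world [-0.0051 -0.002   0.0118]
shift in present tool axes mm [  0.1   0.2 -13. ] in goal axes [  0.    0.2 -13. ]
turn in tool axes deg [ 0.01 -0.15  0.02] euler zyx [ 0.02 -0.15  0.01]
F rail axes [-0.9 -0.4 12.4] pad 60.0
```

>>> apply_moves(
  steps=[
    {"xyz": [0,0,0.002],"rotation": [0,0,0],"jaw": 0.004},
    {"xyz": [0,0,0.002],"rotation": [0,0,0],"jaw": 0.004},
    {"xyz": [0,0,0.001],"rotation": [0,0,0],"jaw": 0.004},
    {"xyz": [0,0,0],"rotation": [0,0,0],"jaw": 0.004},
  ],
)

```text
clock: 32.07
ee_pos: [0.5772, 0.1813, 0.0774]
tcp_rot: [-2.949, -0.52, -0.658]
force: [-3.7, -2.5, 7.9]
opening: 0.0133
finger_force: 62.6
```

```bash
python3 delta.py place small 0 0.0012 -0.0418
```

```text
clock 32.07 tcp [0.5772 0.1813 0.0774] F [-3.7 -2.5  7.9] open 0.0133 vmax 0.004
target [0.57   0.1786 0.0934] d world [-0.0071 -0.0027  0.016 ]
shift in present tool axes mm [ -0.1   0.1 -17.7] in goal axes [ -0.1   0.1 -17.7]
turn in tool axes deg [ 0.   -0.17  0.  ] euler zyx [ 0.   -0.17  0.  ]
F rail axes [-0.6 -1.1  9. ] pad 62.6
```

Clicked (12.4 down to 9 N). Seating it to about 32 mm.

>>> apply_moves(
  steps=[
    {"xyz": [0,0,0.004],"rotation": [0,0,0],"jaw": 0.004},
    {"xyz": [0,0,0.004],"rotation": [0,0,0],"jaw": 0.004},
    {"xyz": [0,0,0.004],"rotation": [0,0,0],"jaw": 0.004},
    {"xyz": [0,0,0.002],"rotation": [0,0,0],"jaw": 0.004},
    {"xyz": [0,0,0.001],"rotation": [0,0,0],"jaw": 0.004},
    {"xyz": [0,0,0],"rotation": [0,0,0],"jaw": 0.004},
    {"xyz": [0,0,0],"rotation": [0,0,0],"jaw": 0.004},
  ],
)

```text
clock: 32.65
ee_pos: [0.5829, 0.1833, 0.0643]
tcp_rot: [-2.949, -0.52, -0.659]
force: [-7.8, -2.9, 11.9]
opening: 0.0134
finger_force: 63.3
```

```bash
python3 delta.py place small 0 0.0012 -0.0418
```

```text
clock 32.65 tcp [0.5829 0.1833 0.0643] F [-7.8 -2.9 11.9] open 0.0134 vmax 0.002
target [0.57   0.1786 0.0934] d world [-0.0129 -0.0048  0.0291]
shift in present tool axes mm [ -0.1   0.1 -32.2] in goal axes [ -0.2   0.1 -32.2]
turn in tool axes deg [ 0.   -0.19 -0.  ] euler zyx [-0.   -0.19  0.  ]
F rail axes [-2.5 -0.1 14.3] pad 63.3
```

>>> apply_moves(
  steps=[
    {"xyz": [0,0,-0.006],"rotation": [0,0,0],"jaw": 0.004},
    {"xyz": [0,0,-0.008],"rotation": [0,0,0],"jaw": 0.004},
    {"xyz": [0,0,-0.008],"rotation": [0,0,0],"jaw": 0.004},
    {"xyz": [0,0,-0.005],"rotation": [0,0,0],"jaw": 0.004},
    {"xyz": [0,0,-0.002],"rotation": [0,0,0],"jaw": 0.004},
    {"xyz": [0,0,0],"rotation": [0,0,0],"jaw": 0.004},
    {"xyz": [0,0,0],"rotation": [0,0,0],"jaw": 0.004},
  ],
)

```text
clock: 33.23
ee_pos: [0.5715, 0.1794, 0.0898]
tcp_rot: [-2.949, -0.521, -0.658]
force: [4.0, -1.0, 3.3]
opening: 0.0136
finger_force: 61.9
```

```bash
python3 delta.py place small 0 0.0012 -0.0418
```

```text
clock 33.23 tcp [0.5715 0.1794 0.0898] F [ 4.  -1.   3.3] open 0.0136 vmax 0.005
target [0.57   0.1786 0.0934] d world [-0.0015 -0.0008  0.0036]
shift in present tool axes mm [ 0.   0.2 -4. ] in goal axes [ 0.   0.2 -4. ]
turn in tool axes deg [-0.   -0.16  0.02] euler zyx [ 0.02 -0.16 -0.  ]
F rail axes [ 4.5 -2.3  1.6] pad 61.9
```

>>> apply_moves(
  steps=[
    {"xyz": [0,0,-0.001],"rotation": [0,0,0],"jaw": 0.004},
    {"xyz": [0,0,0],"rotation": [0,0,0],"jaw": 0.032},
    {"xyz": [0,0,0],"rotation": [0,0,0],"jaw": 0.032},
    {"xyz": [0,0,0],"rotation": [0,0,0],"jaw": 0.032},
    {"xyz": [0,0,-0.008],"rotation": [0,0,0],"jaw": 0.032},
    {"xyz": [0,0,-0.02],"rotation": [0,0,0],"jaw": 0.032},
    {"xyz": [0,0,-0.03],"rotation": [0,0,0],"jaw": 0.032},
    {"xyz": [0,0,-0.035],"rotation": [0,0,0],"jaw": 0.032},
    {"xyz": [0,0,-0.03],"rotation": [0,0,0],"jaw": 0.032},
    {"xyz": [0,0,-0.02],"rotation": [0,0,0],"jaw": 0.032},
  ],
)

```text
clock: 34.07
ee_pos: [0.5126, 0.158, 0.2233]
tcp_rot: [-2.947, -0.52, -0.659]
force: [0.1, -0.7, -0.0]
opening: 0.0319
finger_force: 0.0
```

>>> apply_moves(
  steps=[
    {"xyz": [-0.03,-0.02,-0.01],"rotation": [0,0,0],"jaw": 0.032},
    {"xyz": [-0.03,-0.02,0],"rotation": [0,0,0],"jaw": 0.032},
    {"xyz": [-0.02,-0.01,0],"rotation": [0,0,0],"jaw": 0.032},
    {"xyz": [0,0,0],"rotation": [0,0,0],"jaw": 0.032},
    {"xyz": [0,0,0],"rotation": [0,0,0],"jaw": 0.032},
  ],
)

```text
clock: 34.48
ee_pos: [0.4229, 0.1789, 0.1949]
tcp_rot: [-2.949, -0.524, -0.655]
force: [1.0, -0.6, 0.3]
opening: 0.0323
finger_force: 0.0
```

```bash
python3 chk.py small,medium,large w12; python3 - <<'E'
from h import *
from rail import Rr,O
from delta import S
a=cv2.imread("pics/w12.png")[60:300,190:560]; b=imaging.capture("scene")[100:220,230:400,::-1]; d=imaging.capture("side")[100:220,230:400,::-1]
v=np.vstack([cv2.resize(a,(555,360),interpolation=cv2.INTER_CUBIC),np.hstack([cv2.resize(b,(278,196),interpolation=cv2.INTER_CUBIC),cv2.resize(d,(277,196),interpolation=cv2.INTER_CUBIC)])])
cv2.imwrite("pics/fin.png",v)
E
```

```text
34.48 [0.4229 0.1789 0.1949] [ 1.  -0.6  0.3]
small wrist pred [array([371.4, 157.6]), array([373.3,  43.4])] got [array([371.3, 159. ], dtype=float32), array([374.3,  42.9], dtype=float32)] mid xy mm [-0.4 -0.4] len 110.0 ang -0.5
small scene pred [array([253.4, 163.7]), array([272.6, 137. ])] got [array([254. , 163.4], dtype=float32), array([273.5, 136.4], dtype=float32)] mid xy mm [ 2.3 -1.3] len 109.6 ang -0.0
small side pred [array([263.2, 161.9]), array([281.4, 141.5])] got [array([263.5, 161.6], dtype=float32), array([282.2, 141.2], dtype=float32)] mid xy mm [ 2.1 -1.2] len 109.1 ang -1.1
medium wrist pred [array([445.3, 163.2]), array([449.7,  47.7])] got [array([445.6, 165.2], dtype=float32), array([451. ,  47.8], dtype=float32)] mid xy mm [-0.9 -0.9] len 116.1 ang -0.4
medium scene pred [array([271.4, 172.6]), array([291.8, 143.5])] got [array([271.2, 172.6], dtype=float32), array([292.5, 142.7], dtype=float32)] mid xy mm [1.8 0.2] len 117.9 ang -0.6
medium side pred [array([276.4, 169.1]), array([295.8, 146.7])] got [array([276. , 168.3], dtype=float32), array([295.4, 145.5], dtype=float32)] mid xy mm [2.9 4.3] len 116.0 ang 0.8
large wrist pred [array([507.4, 169.4]), array([513.9,  56.4])] got [array([508.4, 171.9], dtype=float32), array([515.6,  55. ], dtype=float32)] mid xy mm [-0.4 -2.1] len 124.6 ang -0.2
large scene pred [array([290.4, 182. ]), array([311.9, 150.4])] got [array([291.2, 182.7], dtype=float32), array([312.3, 148.9], dtype=float32)] mid xy mm [ 2.1 -0.9] len 126.3 ang 2.4
large side pred [array([290.4, 176.7]), array([311.1, 152.2])] got [array([290.5, 177.2], dtype=float32), array([311.5, 150.6], dtype=float32)] mid xy mm [2.6 0.6] len 128.3 ang 2.3
```

View pics/fin.png

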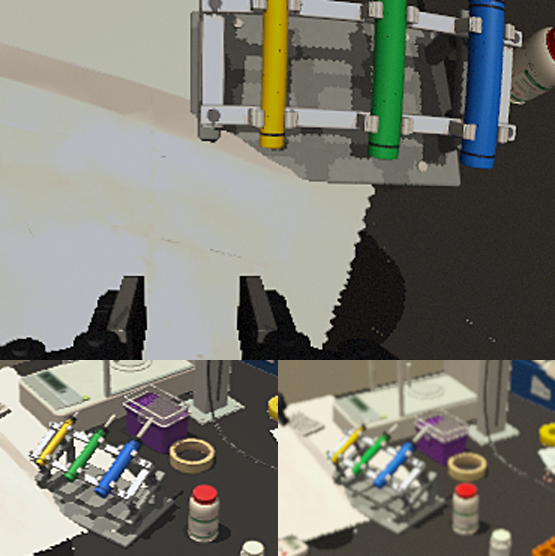

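The last view shows yellow, green and blue (left to right) all between their jaws at both bars, blades up the slope, with the bottles untouched. As a depth check, I'll look at where the bar screws fall in the same picture and compare them with the handles.

```bash
python3 - <<'E'
from h import *
from rail import Rr,O,P,ref
from delta import S
M=np.array([[0,1,0],[-.9546,0,-.298],[-.298,0,.9546]]); ct=np.array([.0759,0,-.1778])
c0=imaging.get_calibration("wrist"); s=get_state()
def cal(ee,rv):
    R=Ro.from_rotvec(rv).as_matrix(); c=dict(c0); c["R"]=M@R.T; c["t"]=-c["R"]@(np.array(ee)+R@ct); return c
Rp=s["tcp_rot"]
V=dict(w8=[.5727,.0207,.2013],w10=[.5493,.0919,.2057],w12=s["ee_pos"])
L=dict(small=.108,medium=.114,large=.12); rays={k:[] for k in S}
for n,ee in V.items():
    c=c0 if n=="w12" else cal(ee,Rp); g=cv2.imread(f"pics/{n}.png"); gr=cv2.cvtColor(g,cv2.COLOR_BGR2GRAY)
    for k,X in P.items():
        q=proj(c,X,True)
        if not(8<q[0]<630 and 8<q[1]<260): continue
        f=ref(gr,q); o,d=ray(c,f,True); nn=Rr[:,2]; t=nn@(O-o)/(nn@d); print(n,k,q.round(1),f.round(1),"dxy mm",(1e3*Rr.T@(o+d*t-X))[:2].round(1))
    hs=cv2.cvtColor(g,cv2.COLOR_BGR2HSV)
    # transverse edges half-way between the bars (x=0), scanning along rail y on the station plane
    for k,(y,r) in S.items():
        if n=="w8" and k!="large" or n=="w10" and k=="small": continue
        res=[]
        for x in(-.02,-.01,0,.01,.02):
            ys=np.arange(-.03,.03,.0004); q=np.array([proj(c,O+Rr@np.array([x,y+v,r]),True) for v in ys]).astype(np.float32)
            px=cv2.remap(hs,q[None,:,0].copy(),q[None,:,1].copy(),cv2.INTER_NEAREST)
            m=cv2.inRange(px,*HSV[k])[0]>0; res.append((ys[m].min(),ys[m].max()))
        res=np.median(res,axis=0)*1e3; print("   ",n,k,"edges",res.round(1),"mid",res.mean().round(2))
E
```

```text
w8 lo_r [358.1 229.2] [357.5 226.3] dxy mm [3.4 0.8]
w8 lo_l [137.7 226.1] [138.6 225.5] dxy mm [ 0.4 -0.6]
w8 up_r [360.6 151.7] [358.3 150.3] dxy mm [1.3 2. ]
w8 up_l [127.6 157.9] [129.8 157.6] dxy mm [ 0.1 -2.5]
    w8 large edges [-12.4  12.4] mid 0.0
w10 lo_r [432.1 230.6] [431.7 231.5] dxy mm [-0.4  0.7]
w10 lo_l [203.4 230.6] [204.9 229. ] dxy mm [ 1.4 -1.5]
w10 up_r [439.7 157.8] [437.4 158.4] dxy mm [-0.6  2.4]
w10 up_l [195.9 157.9] [198.4 157.9] dxy mm [-0.1 -2.3]
    w10 medium edges [-9.6 10.4] mid 0.4
    w10 large edges [-13.2  12.8] mid -0.2
w12 lo_r [527.4 148.2] [529.4 147.9] dxy mm [ 0.7 -2.2]
w12 lo_l [331.1 137.8] [334. 140.] dxy mm [-2.1 -2.8]
w12 up_r [531.4  84.8] [532.3  85.5] dxy mm [-0.7 -1.1]
w12 up_l [331.5  62.9] [331.4  65. ] dxy mm [-2.   0.1]
    w12 small edges [-8.4  6.8] mid -0.8
    w12 medium edges [-11.6  10. ] mid -0.8
    w12 large edges [-16.4  13.2] mid -1.6
```

In the same picture the far bar screws shift by 1.1–2.2 mm, as much as the handles do. So there's no height difference, and all the handles are home within tolerance. Handing in.

```bash
python3 -c "
from cell import get_state, order
s=get_state(); print(s['clock'],s['force'].round(1)); print(order.sign_off())"
```

```text
34.9333 [0.4 0.9 0.3]
the job is handed in; nothing more can be done
None
```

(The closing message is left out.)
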